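Reset the cigar cutter's length stop, play taken up

TASK

First lift the wooden length block out of the trough of the cigar-cutting gauge and lower it gently, lengthwise and centred between the two end plates, onto the floor of its rest, letting go only once it is down. Then reset the sliding stop, which is past the brass mark: draw it back by its thumb piece to a good two centimetres short of the mark, on the cutter side, then push it up from there to stand level with the mark, so that it arrives moving away from the cutter and the thumb piece's play is left taken up in that direction. Leave the ashtray, the paste pot and the tin where they are.

Things in the scene. Friction and masses are not known exactly. Their poses are not given: they have to be found in the camera images.
- gauge: Cutting gauge, fixed: wooden slab 125 (x) x 400 (y) x 15 mm with an open trough along y: floor 15 mm above the bench, 42 mm wide between two 10 mm cheeks with tops 47 mm above the bench. Steel cutter head, 75 mm high, at y = -190 mm. A ledge with a scale on the +x side. Origin: bench level, midway between the cheeks and half-way along; y runs along the trough away from the cutter, z up.
- stop (a joint): Position of the sliding stop carriage along the gauge's y axis, m; equals its index's y in the gauge frame; grows away from the cutter; range -0.100 to 0.130. Carriage: dark steel plate 76 x 58 mm riding on the cheeks (top 59 mm above the bench; two low ribs to 66 mm), with a tongue down in the trough. It slides with about 4 N of friction and stays where left.
- thumb (a joint): Play of the thumb piece in the carriage, m: -0.004 = resting against the rib on the cutter side (as after drawing the stop towards the cutter), +0.004 = resting against the other rib (as after pushing the stop away from the cutter). Within the 8 mm of play the thumb piece slides alone with under 1 N; at either end it takes the stop along.
- thumb_grip (a point): Grip point of the thumb piece, the upright brass tab on the carriage: 14 mm along the gauge's y, 30 mm along its x, top 109 mm above the bench, free above 68 mm. Point: its centre, 90 mm above the bench. Axes as the gauge's. Its y in the gauge frame is joint stop + joint thumb.
- stop_index (a point): Index of the stop: end of the thin (3 mm) metal pointer sticking out of the carriage over the scale ledge, on the gauge's +x side, 55 mm above the bench. Axes as the gauge's.
- mark_tip (a point): The set mark: thin (3 mm) knife edge on top of the fixed brass clip on the scale ledge, pointing at the carriage, 55 mm above the bench. Axes as the gauge's: the stop is level with the mark when index and mark have the same y along the gauge; short of it (cutter side) when the index's y is smaller.
- block_center (a point): Length block, plain light wood, 36 (x) x 56 (y, long) x 30 mm (z), about 50 g. Point: its centre, 15 mm above its underside. It starts lying lengthwise in the trough between cutter and stop, its top 2 mm below the cheeks, so that there it can be taken only by its two ends (56 mm apart).
- rest: Rest for the block, fixed to the bench: dark wooden foot 100 (x) x 90 (y) x 10 mm with two upright end plates across y, 64 mm apart inside, 8 mm thick, 60 mm wide (x), tops 50 mm above the bench; open on both x sides. Origin: centre of the underside. The block belongs in the middle, its long axis along the rest's y; there it can be held only by its long sides (36 mm apart).
- rest_floor (a point): Centre of the rest's floor between the end plates, 10 mm above the bench; the block's underside goes here. The bench between the rest and the gauge's cutter end, on the robot's side (about x 0.43, y -0.13), is always free for putting things down.
- ashtray: Bystander: square glass ashtray 115 x 115 x 32 mm, origin at the centre of its underside.
- paste_pot: Bystander: white ceramic pot, 56 mm across, 45 mm high, origin at the centre of its underside.
- tin: Bystander: flat round metal tin, 72 mm across, 30 mm high, origin at the centre of its underside.
There are look-alikes about, which are no part of the job. Of the things shaped like the part that bears block_center, the wooden one is meant.

How it is judged:
On the way, in this order (a step that is already met when the one before it is completed fails the run):
1. the block is lowered onto the rest's floor between its end plates while still held (x of block_center in the frame of rest between -0.02 and 0.02 m and y of block_center in the frame of rest between -0.012 and 0.012 m and z of block_center in the frame of rest between 0.018 and 0.03 m and angle between the y axis of block_center and the y axis of rest, either way round below 0.25 rad and angle between block_center's own z axis and vertical below 0.12 rad and contact force between the fingers and block above 0.3 N), for 0.1 s.
2. with the block in its rest, the stop is drawn back to at least 15 mm short of the mark (x of block_center in the frame of rest between -0.02 and 0.02 m and y of block_center in the frame of rest between -0.012 and 0.012 m and z of block_center in the frame of rest between 0.018 and 0.03 m and angle between the y axis of block_center and the y axis of rest, either way round below 0.25 rad and angle between block_center's own z axis and vertical below 0.12 rad and y of stop_index in the frame of mark_tip below -0.015 m), for 0.1 s.
3. the stop is pushed up level with the mark, play taken up away from the cutter (y of stop_index in the frame of mark_tip between -0.003 and 0.003 m and value of joint thumb above 0.0025 m and velocity of joint stop between -0.01 and 0.01 m/s), for 0.2 s.
At the end, for the whole second after the job is handed in: The block lies still, flat and lengthwise on the floor of its rest between the end plates (within 20 mm of the middle along x, 0.25 rad in direction); the stop's index is within 3 mm of the mark along the gauge, at rest, with the thumb piece against (within 1.5 mm of) the side away from the cutter (x of block_center in the frame of rest between -0.02 and 0.02 m and y of block_center in the frame of rest between -0.012 and 0.012 m and z of block_center in the frame of rest between 0.018 and 0.03 m and angle between the y axis of block_center and the y axis of rest, either way round below 0.25 rad and angle between block_center's own z axis and vertical below 0.12 rad and y of stop_index in the frame of mark_tip between -0.003 and 0.003 m and value of joint thumb above 0.0025 m and linear speed of block below 0.01 m/s and velocity of joint stop between -0.005 and 0.005 m/s); the robot touches nothing.
It fails at once if the ashtray is shifted by more than 25 mm or tipped (distance of ashtray from where it was at the start of the episode above 0.025 m or angle between ashtray's own z axis and vertical above 0.4 rad).
It fails at once if the paste pot is shifted by more than 25 mm or tipped (distance of paste_pot from where it was at the start of the episode above 0.025 m or angle between paste_pot's own z axis and vertical above 0.4 rad).
It fails at once if the tin is shifted by more than 25 mm or tipped (distance of tin from where it was at the start of the episode above 0.025 m or angle between tin's own z axis and vertical above 0.4 rad).
It also fails if it takes over 66 s, if anything falls off the work surface, if the arm or the gripper's body presses on something with over 40 N, if the wrist force passes 120 N, or if a joint passes its speed limit or range.

ROBOT

A 7-joint arm with a two-finger parallel gripper is mounted at the origin on the work surface. World frame = base frame: x ahead of the robot, y to its left, z up, the work surface at z = 0. Lengths are in m, angles in rad, forces in N, time in s.
With the tool pointing down it reaches from about 0.35 to 0.9 m from the base axis. Payload 7.2 kg.
Tool frame: the origin (TCP) lies midway between the tips of the shut fingers; the grasp point (between the pads) lies 19 mm behind it; z points along the fingers, y is the direction in which the jaws open and shut (so a half turn about z gives the same grasp; the last joint's range is limited). The gripper opens to 88 mm and grips with 3 to 60 N. Pads are 20 mm wide; open, the fingers measure 115 mm over their backs; the gripper's body (75 mm by 178 mm) begins 61 mm behind the grasp point.
Start: joints at [-1.172, 0.411, -0.013, 1.596, 0.006, 1.134, -0.082], TCP at [0.281, 0.558, 0.223] pointing down, gripper open.
Joint ranges: [-2.95, 2.95], [-0.29, 1.99], [-1.47, 1.44], [0.14, 2.54], [-1.03, 4.17], [0.13, 1.85], [-2.86, 2.86]. Speed limits (rad/s): [2.39, 2.39, 3.01, 3.01, 3.14, 3.14, 3.14].

INTERFACE

Orientations are given as [roll, pitch, yaw] about the fixed x, y, z axes, in that order (R = Rz(yaw) Ry(pitch) Rx(roll)).
In Python, from bench import readout, optics, order gives the robot as it stands.
- The arm moves only by the tool apply_moves, never from a script. Its argument "rows" is a list of rows, each a list of 7 numbers: the shift along the tool's x, y, z in m, then the turn, a rotation vector about the tool's x, y, z in degrees, then the closure, from 0 (fully open) to 1 (shut). A call has 1 to 8 rows; each row is the pose to reach, as a shift and turn from the pose commanded when the call began, along the tool's axes at that moment; what a row does not reach only later rows make up. A row lasts 1/12 s, in which the tool goes at most 41.7 mm and 7.16 degrees, less where a joint would pass 70% of its speed; a pose out of reach is approached as far as the arm can. A call with a gripper value outside its range is refused whole. The fingers move at their own pace and stop on an object; the grip force is fixed at half the most. Time passes only in rows, so rows that repeat a pose let the fingers close. It gives the time, the measured TCP pose, the force and the opening at its end, in the units of the state.
- readout.get_obs(): the state, without advancing time (a new reading comes with each control period).
- optics.grab_frame(name): name is "scene" or "top"; returns (picture, depth): 384x512x3 uint8, blue, green, red; 384x512 float32, m along the optical axis (not along the pixel's ray), 0 where there is no reading.
- optics.camera_info(name): a dict with "fx", "fy", "cx", "cy" (pixels), "extrinsics" (4x4, takes a point from camera to world coordinates). Camera axes: x right, y down, z forward; pixel columns grow to the right and rows downward; lengths in m; the calibration is good to about 2 mm. A picture is of the moment at which its call begins. camera_info takes no time and is no camera call.
- order.hand_in(): hands the job in, once; it reports no verdict.
The state is a dict: "clock": time; "joint_pos": joint angles; "joint_velocities": joint speeds; "joint_efforts": joint torques, N m; "tcp_pos": TCP position; "orientation": TCP orientation; "force": force on the tool from outside, world axes, zero at the start; "moment": the same for the moment, N m; "grip_width": finger opening in m.
Only numpy, scipy, OpenCV 4.12 (cv2) and the standard library are available. Lean on these libraries where they do the work, as an engineer would, in place of code of your own. Each camera call takes 0.05 s, during which the arm holds its last target.

## Working session

There is one attempt and no reset: what is moved stays moved. The work goes in short steps, Python scripts to look and compute and a tool call to move; the robot and the scene stay as the last step left them, time stands still between calls to the robot, and variables do not carry over. Pictures are saved under pics/ and viewed, and the job is handed in when it is done.

Besides the shell and the picture viewer there is one more tool, called after "Call:" as name(argument=value, ...) on one line, values as JSON. apply_moves: Moves the arm, as the interface text tells. Its arguments: {"type":"object","properties":{"rows":{"type":"array","items":{"type":"array","items":{"type":"number"}}}},"required":["rows"]}

```bash
mkdir -p pics; cat > h.py <<'E'
from bench import readout, optics, order
import numpy as np, cv2
def grab(n,tag):
    p,d=optics.grab_frame(n); cv2.imwrite(f'pics/{tag}.png',p); np.savez(f'{tag}.npz',p=p,d=d); return p,d
def crop(tag,x0,y0,x1,y1,s,out):
    p=np.load(f'{tag}.npz')['p'][y0:y1,x0:x1]; cv2.imwrite(f'pics/{out}.png',cv2.resize(p,None,fx=s,fy=s,interpolation=cv2.INTER_CUBIC))
def px(tag,cam,u,v,z=None):
    c=optics.camera_info(cam); E=np.array(c['extrinsics']); r=np.array([(u-c['cx'])/c['fx'],(v-c['cy'])/c['fy'],1.])
    if z is None:
        d=np.load(f'{tag}.npz')['d'][int(round(v)),int(round(u))]
    else:
        w=E[:3,:3]@r; d=(z-E[2,3])/w[2]
    return E[:3,:3]@(r*d)+E[:3,3]
E
python3 - <<'E'
from h import *
print(readout.get_obs())
grab('top','t0');grab('scene','s0')
for n in('top','scene'):
    c=optics.camera_info(n);print(c)
E
```

```text
{'clock': 0.0, 'joint_pos': array([-1.17219264,  0.41189574, -0.01273297,  1.59705398,  0.0056152 ,
        1.13429234, -0.08217056]), 'joint_velocities': array([-0.00030252,  0.00061126,  0.00163101, -0.00101638, -0.00116804,
       -0.00218582,  0.00039351]), 'joint_efforts': array([-1.84693228e-03, -5.87935746e+01,  6.40825387e-01, -2.91087592e+01,
       -5.38226450e-02,  1.80510414e-02,  1.25167298e-04]), 'tcp_pos': array([0.28107228, 0.5576584 , 0.2218075 ]), 'orientation': array([-3.13998349e+00,  1.19839706e-04,  2.67486884e+00]), 'force': array([ 0.09523128, -0.40961013, -0.26253982]), 'moment': array([0.03309274, 0.0098605 , 0.0540205 ]), 'grip_width': 0.08757937602754871}
{'fx': 462.63773917890967, 'fy': 462.63773917890967, 'cx': 256.9133734242322, 'cy': 192.34539120579763, 'extrinsics': array([[ 0.00986651, -0.99651813,  0.08279048,  0.47687792],
       [-0.99992469, -0.01043671, -0.00645731, -0.01313701],
       [ 0.00729889, -0.08272054, -0.99654605,  1.16398206],
       [ 0.        ,  0.        ,  0.        ,  1.        ]])}
{'fx': 361.0135467438386, 'fy': 361.0135467438386, 'cx': 249.22197285711698, 'cy': 192.25615760017138, 'extrinsics': array([[-0.82341065,  0.33173652, -0.4603757 ,  1.05219043],
       [ 0.56739151,  0.4700935 , -0.67607616,  0.68175487],
       [-0.00785953, -0.81790158, -0.57530448,  0.67375467],
       [ 0.        ,  0.        ,  0.        ,  1.        ]])}
```

View pics/t0.png

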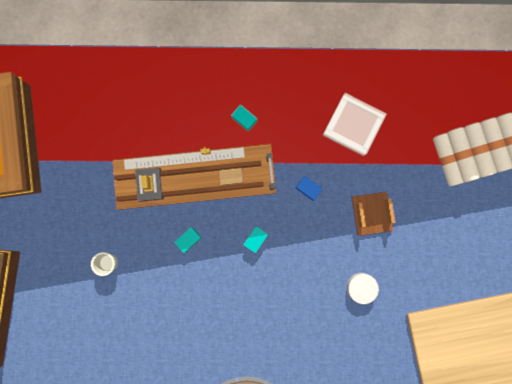

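View pics/s0.png

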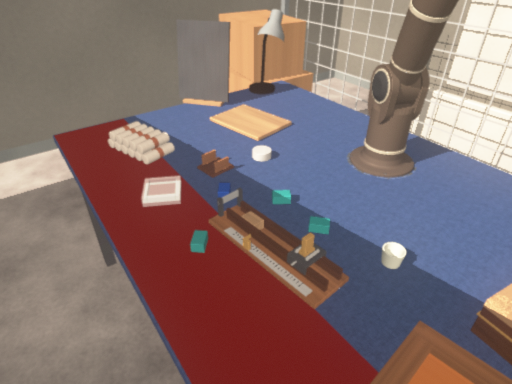

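```bash
python3 - <<'E'
from h import *
crop('t0',105,135,285,215,4.4,'c1');crop('t0',340,180,410,245,8,'c2');crop('s0',200,170,350,300,5,'c3')
crop('s0',190,140,250,185,10,'c4')
E
```

```text
(no output)
```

View pics/c1.png

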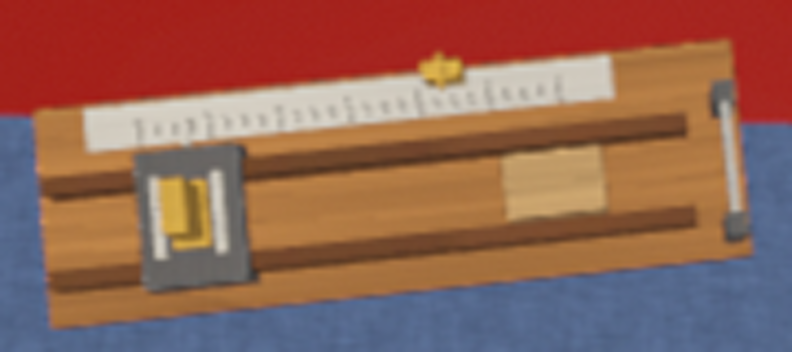

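View pics/c2.png

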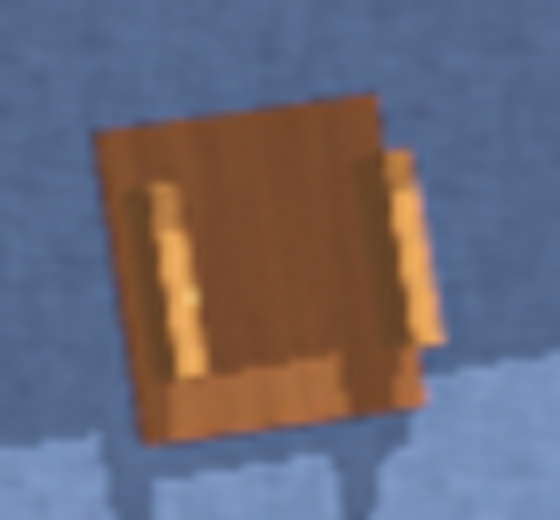

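View pics/c3.png

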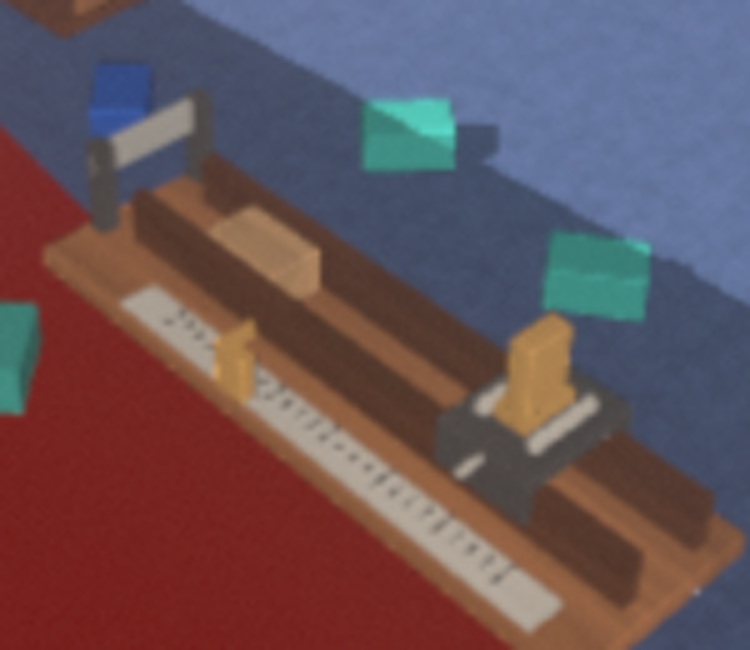

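View pics/c4.png

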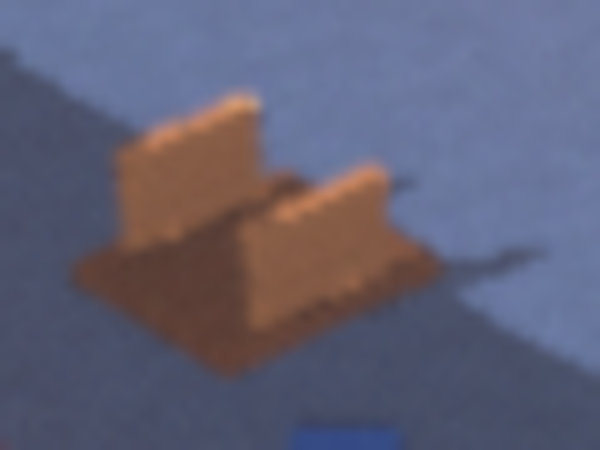

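```bash
python3 - <<'E'
from h import *
def P(x,y,s,x0,y0,z): return px('t0','top',(x+.5)/s-.5+x0,(y+.5)/s-.5+y0,z)
A=lambda l,z:np.array([P(x,y,4.4,105,135,z) for x,y in l])
S=A([(38,110),(730,40),(752,252),(52,328)],.015)
def info(n,S):
    c=S.mean(0); print(n,c.round(4),[round(float(np.linalg.norm(S[i]-S[(i+1)%4])),4) for i in range(4)])
    a=(S[0]-S[1])+(S[3]-S[2]); b=(S[0]-S[3])+(S[1]-S[2]); print('  yaw y-axis',np.degrees(np.arctan2(-a[0],a[1])).round(2), np.degrees(np.arctan2(b[1],b[0])).round(2))
info('slab',S)
info('block',A([(503,152),(602,147),(606,216),(508,220)],.045))
info('cheeks',A([(42,185),(686,122),(694,217),(52,282)],.047))
info('carr',A([(134,150),(242,145),(254,278),(146,290)],.059))
info('foot',np.array([P(x,y,8,340,180,.01) for x,y in[(97,130),(378,95),(425,405),(145,440)]]))
info('plates',np.array([P(x,y,8,340,180,.05) for x,y in[(162,185),(398,152),(428,345),(193,375)]]))
d=np.load('t0.npz')['d']
for u,v in [(231,177),(225,177),(148,183),(145,180),(373,213),(205,150),(190,192)]: print(u,v,px('t0','top',u,v).round(4))
crop('t0',190,140,225,165,20,'c5');crop('t0',130,160,170,210,12,'c6')
crop('s0',235,230,335,275,8,'c7')
E
```

```text
slab [0.6117 0.1366 0.015 ] [0.3957, 0.1222, 0.397, 0.1245]
  yaw y-axis 6.65 5.97
block [0.6082 0.0438 0.045 ] [0.0549, 0.0385, 0.0541, 0.0379]
  yaw y-axis 3.25 4.57
cheeks [0.5971 0.1457 0.047 ] [0.3566, 0.053, 0.3542, 0.054]
  yaw y-axis 6.34 6.58
carr [0.587  0.2392 0.059 ] [0.0589, 0.0732, 0.0588, 0.077]
  yaw y-axis 5.13 6.66
foot [ 0.5242 -0.3092  0.01  ] [0.0891, 0.0977, 0.0882, 0.0976]
  yaw y-axis 7.66 8.14
plates [ 0.5235 -0.3092  0.05  ] [0.0723, 0.0587, 0.0716, 0.0578]
  yaw y-axis 8.16 8.43
231 177 [0.6067 0.043  0.0446]
225 177 [0.6069 0.0578 0.0414]
148 183 [0.5854 0.234  0.089 ]
145 180 [0.5908 0.2377 0.1038]
373 213 [ 0.5241 -0.3117  0.008 ]
205 150 [0.6726 0.1076 0.0437]
190 192 [0.5686 0.1412 0.05  ]
```

View pics/c5.png

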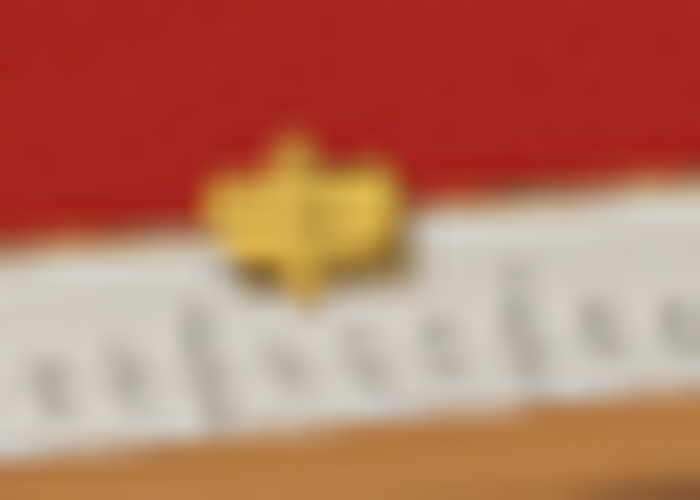

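View pics/c6.png

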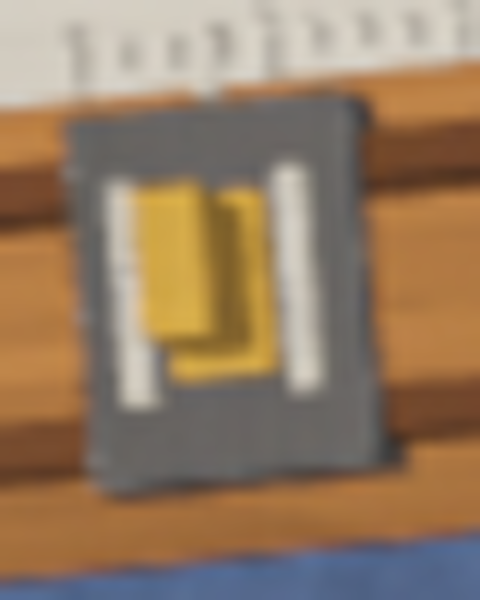

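View pics/c7.png

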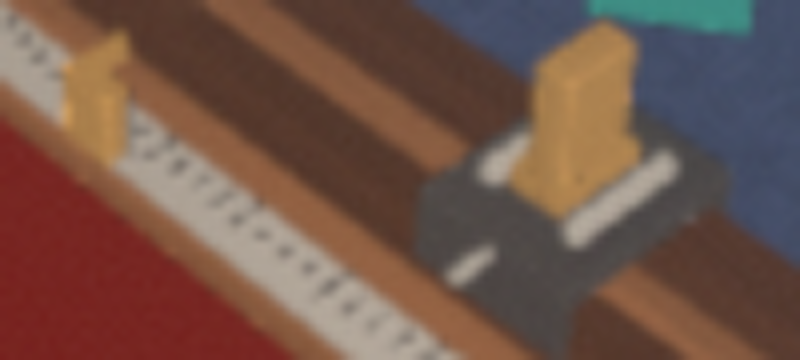

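```bash
python3 - <<'E'
from h import *
th=np.radians(6.4); ey=np.array([-np.sin(th),np.cos(th),0]); ex=np.array([np.cos(th),np.sin(th),0])
o=None
m1=px('t0','top',305/20+190-.4,300/20+140-.4,.055); m2=px('s0','scene',127/8+235-.4,40/8+230-.4,.055)
i1=px('t0','top',205/12+130-.4,90/12+160-.4,.055); i2=px('s0','scene',452/8+235-.4,282/8+230-.4,.055)
car=np.array([.587,.2392,0])
for n,p in dict(m1=m1,m2=m2,i1=i1,i2=i2,car=car,blk=np.array([.607,.0435,0])).items(): print(n,p.round(4),'x,y g:',((p-[.597,.1457,0])@ex).round(4),((p-[.597,.1457,0])@ey).round(4))
# thumb top face
for l in [((135,185),(195,180),(212,338),(150,342))]:
  q=np.array([px('t0','top',x/12+130-.4,y/12+160-.4,.109) for x,y in l]);c=q.mean(0);print('thumb',c.round(4),((c-[.597,.1457,0])@ex).round(4),((c-[.597,.1457,0])@ey).round(4))
s=px('s0','scene',291,264);print(s)
E
```

```text
m1 [0.6593 0.1066 0.055 ] x,y g: 0.0576 -0.0458
m2 [0.6611 0.1112 0.055 ] x,y g: 0.0598 -0.0414
i1 [0.6273 0.2462 0.055 ] x,y g: 0.0413 0.0965
i2 [0.6435 0.2509 0.055 ] x,y g: 0.058 0.0994
car [0.587  0.2392 0.    ] x,y g: 0.0005 0.094
blk [0.607  0.0435 0.    ] x,y g: -0.0015 -0.1027
thumb [0.587  0.2387 0.109 ] 0.0005 0.0935
[0.64089653 0.24757129 0.05333128]
```

```bash
cat >> h.py <<'E'
from scipy.spatial.transform import Rotation as R
def rel(t,yaw):
    o=readout.get_obs(); r=R.from_euler('xyz',o['orientation']); g=R.from_euler('xyz',[np.pi,0,np.radians(yaw)])
    print('shift mm',(r.inv().apply(np.array(t)-o['tcp_pos'])*1000).round(1),'turn',np.degrees((r.inv()*g).as_rotvec()).round(2),'tcp',o['tcp_pos'].round(4),'yaw',np.degrees(o['orientation'][2]).round(2),'t',round(o['clock'],2),'w',round(o['grip_width'],4))
E
python3 -c "
from h import *
rel([.607,.0435,.15],186.4)
print(px('t0','top',187,240,.03),px('t0','top',256,240,.03),px('t0','top',309,188,.03))"
```

```text
shift mm [-522.4 -312.5   72.4] turn [-8.000e-02 -2.000e-02 -3.314e+01] tcp [0.2811 0.5577 0.2219] yaw 153.26 t 0.1 w 0.0877
[0.45281789 0.14867645 0.03      ] [ 0.4544521  -0.01940808  0.03      ] [ 0.58317158 -0.14869437  0.03      ]
```

Call:
apply_moves(rows=[[-0.26, -0.156, 0.036, 0, 0, -16, 0], [-0.26, -0.156, 0.036, 0, 0, -16, 0], [-0.26, -0.156, 0.036, 0, 0, -16, 0], [-0.26, -0.156, 0.036, 0, 0, -16, 0], [-0.26, -0.156, 0.036, 0, 0, -16, 0], [-0.26, -0.156, 0.036, 0, 0, -16, 0], [-0.26, -0.156, 0.036, 0, 0, -16, 0], [-0.26, -0.156, 0.036, 0, 0, -16, 0]])

```text
clock: 0.77
tcp_pos: [0.4463, 0.2951, 0.1859]
orientation: [-3.138, 0.001, 2.947]
force: [-0.2, -0.8, -0.7]
grip_width: 0.0878
```

```bash
python3 -c "
from h import *
rel([.607,.0435,.13],186.4);print(readout.get_obs()['joint_pos'].round(2))"
```

```text
shift mm [-206.2 -215.6   56.8] turn [ -0.19   0.03 -17.54] tcp [0.4463 0.2951 0.1859] yaw 168.86 t 0.77 w 0.0878
[-0.71  0.3   0.04  1.86 -0.01  0.99  0.71]
```

Call:
apply_moves(rows=[[-0.206, -0.216, 0.056, 0, 0, -17.5, 0], [-0.206, -0.216, 0.056, 0, 0, -17.5, 0], [-0.206, -0.216, 0.056, 0, 0, -17.5, 0], [-0.206, -0.216, 0.056, 0, 0, -17.5, 0], [-0.206, -0.216, 0.056, 0, 0, -17.5, 0], [-0.206, -0.216, 0.056, 0, 0, -17.5, 0], [-0.206, -0.216, 0.056, 0, 0, -17.5, 0], [-0.206, -0.216, 0.056, 0, 0, -17.5, 0]])

```text
clock: 1.43
tcp_pos: [0.6069, 0.0448, 0.1293]
orientation: [-3.139, -0.001, -3.029]
force: [-0.3, 0.8, 0.2]
grip_width: 0.088
```

```bash
python3 -c "
from h import *
rel([.607,.0435,.023],186.4);grab('scene','s1');grab('top','t1')
crop('s1',170,130,330,250,5,'c8');rel([.607,.0435,.023],186.4);print(readout.get_obs()['joint_pos'].round(2))"
```

```text
shift mm [-1.000e-01 -1.000e+00  1.063e+02] turn [-0.16 -0.05  0.06] tcp [0.6069 0.0448 0.1293] yaw -173.54 t 1.43 w 0.088
shift mm [ -0.6  -2.1 106.3] turn [-0.14 -0.09 -0.03] tcp [0.6063 0.0458 0.1293] yaw -173.63 t 1.53 w 0.0879
[-0.22  0.47  0.09  1.74 -0.05  0.93  1.57]
```

View pics/c8.png

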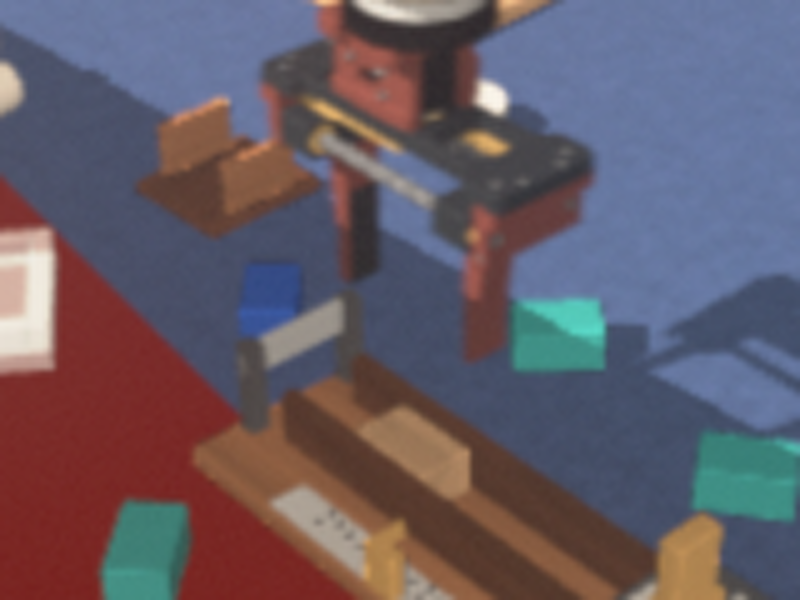

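View pics/t1.png

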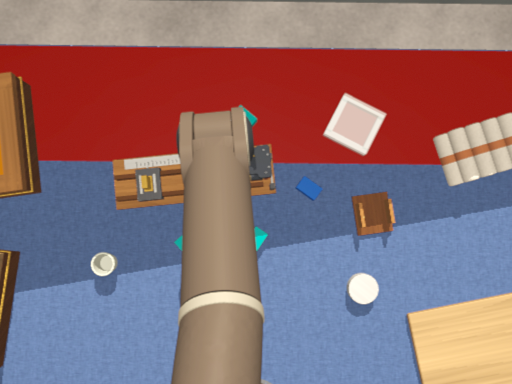

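Call:
apply_moves(rows=[[-0.0015, -0.002, 0.03, 0, 0, 0, 0], [-0.0015, -0.002, 0.06, 0, 0, 0, 0], [-0.0015, -0.002, 0.075, 0, 0, 0, 0], [-0.0015, -0.002, 0.09, 0, 0, 0, 0], [-0.0015, -0.002, 0.1, 0, 0, 0, 0], [-0.0015, -0.002, 0.106, 0, 0, 0, 0], [-0.0015, -0.002, 0.106, 0, 0, 0, 0], [-0.0015, -0.002, 0.106, 0, 0, 0, 0]])

```text
clock: 2.2
tcp_pos: [0.6072, 0.0499, 0.025]
orientation: [3.141, 0.0, -3.023]
force: [0.1, 0.3, 0.4]
grip_width: 0.0876
```

```bash
python3 -c "
from h import *
rel([.608,.0435,.023],186.4);grab('scene','s2')
crop('s2',170,130,330,250,5,'c9')"
```

```text
shift mm [-0.  -6.4  2. ] turn [0.01 0.02 0.38] tcp [0.6072 0.0499 0.025 ] yaw -173.22 t 2.2 w 0.0876
```

View pics/c9.png

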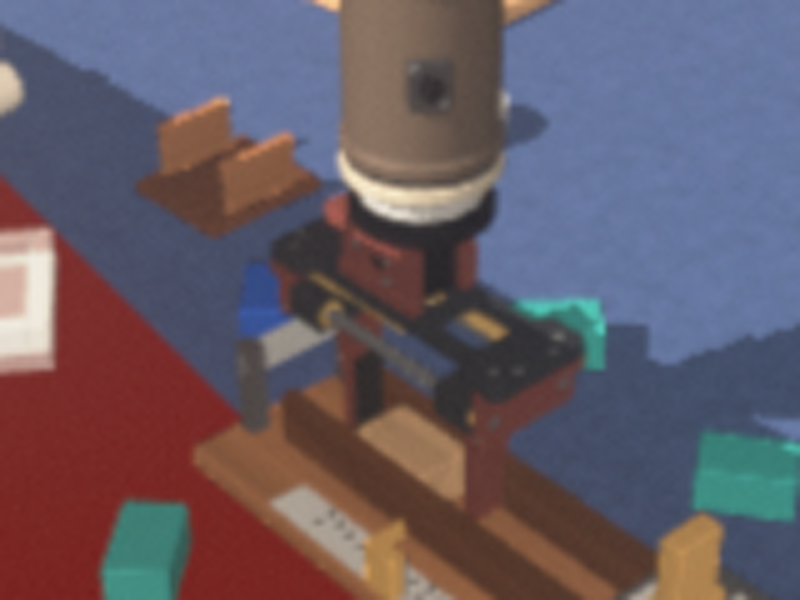

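Call:
apply_moves(rows=[[0, -0.005, 0.002, 0, 0, 0, 0], [0, -0.005, 0.002, 0, 0, 0, 0], [0, -0.005, 0.002, 0, 0, 0, 0]])

```text
clock: 2.5
tcp_pos: [0.608, 0.0438, 0.0232]
orientation: [-3.141, 0.001, -3.025]
force: [-0.4, 0.4, -0.3]
grip_width: 0.088
```

```bash
python3 -c "
from h import *
rel([.608,.0435,.023],186.4)"
```

```text
shift mm [ 0.  -0.3  0.2] turn [-0.01  0.05  0.31] tcp [0.608  0.0438 0.0232] yaw -173.29 t 2.5 w 0.088
```

Call:
apply_moves(rows=[[0, 0, 0, 0, 0, 0, 1], [0, 0, 0, 0, 0, 0, 1], [0, 0, 0, 0, 0, 0, 1], [0, 0, 0, 0, 0, 0, 1], [0, 0, 0, 0, 0, 0, 1], [0, 0, 0, 0, 0, 0, 1], [0, 0, 0, 0, 0, 0, 1], [0, 0, 0, 0, 0, 0, 1]])

```text
clock: 3.17
tcp_pos: [0.6077, 0.0445, 0.0226]
orientation: [3.142, -0.0, -3.024]
force: [0.0, 0.9, -0.1]
grip_width: 0.0563
```

Width 56 mm: block held by its ends. Lift.

Call:
apply_moves(rows=[[0, 0, -0.01, 0, 0, 0, 1], [0, 0, -0.03, 0, 0, 0, 1], [0, 0, -0.06, 0, 0, 0, 1], [0, 0, -0.09, 0, 0, 0, 1], [0, 0, -0.11, 0, 0, 0, 1], [0, 0, -0.12, 0, 0, 0, 1], [0, 0, -0.12, 0, 0, 0, 1]])

```text
clock: 3.75
tcp_pos: [0.6091, 0.0445, 0.1456]
orientation: [3.141, 0.005, -3.024]
force: [0.6, -0.5, -0.1]
grip_width: 0.0558
```

```bash
python3 -c "
from h import *
grab('scene','s3')
crop('s3',170,130,330,250,5,'c10');rel([.43,-.13,.1],186.4)"
```

```text
shift mm [ 197.5 -152.3   43.1] turn [0.01 0.11 0.36] tcp [0.6081 0.0445 0.1435] yaw -173.24 t 3.8 w 0.0561
```

View pics/c10.png

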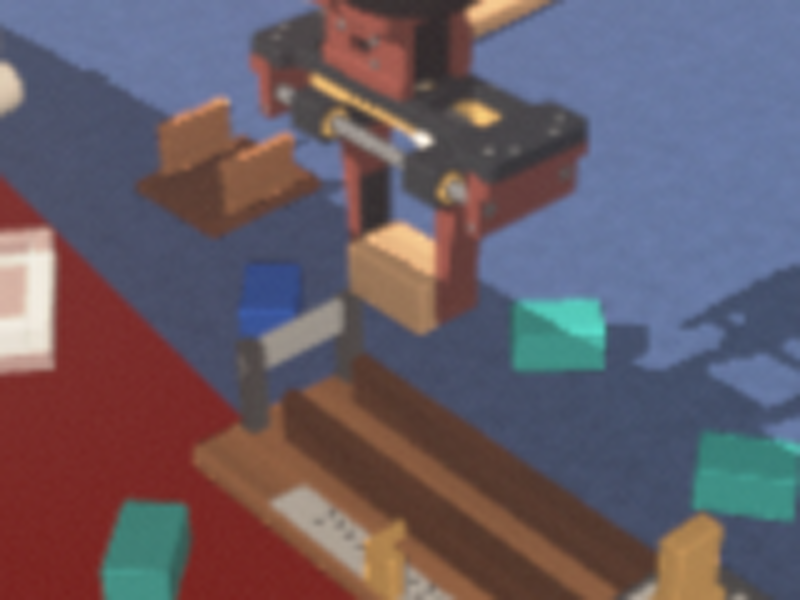

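Call:
apply_moves(rows=[[0.03, -0.023, 0.0, 0, 0, 0, 1], [0.06, -0.046, 0.0, 0, 0, 0, 1], [0.09, -0.07, 0.01, 0, 0, 0, 1], [0.12, -0.093, 0.02, 0, 0, 0, 1], [0.15, -0.116, 0.03, 0, 0, 0, 1], [0.18, -0.139, 0.04, 0, 0, 0, 1], [0.198, -0.152, 0.043, 0, 0, 0, 1], [0.198, -0.152, 0.043, 0, 0, 0, 1]])

```text
clock: 4.47
tcp_pos: [0.4229, -0.1329, 0.0973]
orientation: [3.141, -0.007, -3.029]
force: [-0.2, -0.3, 0.2]
grip_width: 0.056
```

```bash
python3 -c "
from h import *
rel([.43,-.13,.0085],186.4);print(readout.get_obs()['joint_pos'].round(2))"
```

```text
shift mm [-8.   2.  88.7] turn [ 0.04 -0.4   0.03] tcp [ 0.4229 -0.1329  0.0973] yaw -173.57 t 4.47 w 0.056
[ 0.08  0.28  0.14  2.16 -0.05  0.72  1.93]
```

Call:
apply_moves(rows=[[0, 0, 0.03, 0, 0, 0, 1], [0, 0, 0.055, 0, 0, 0, 1], [0, 0, 0.07, 0, 0, 0, 1], [0, 0, 0.08, 0, 0, 0, 1], [0, 0, 0.083, 0, 0, 0, 1], [0, 0, 0.083, 0, 0, 0, 1], [0, 0, 0.083, 0, 0, 0, 1]])

```text
clock: 5.05
tcp_pos: [0.4292, -0.1297, 0.0168]
orientation: [3.142, -0.0, -3.024]
force: [0.1, -0.9, -0.9]
grip_width: 0.0557
```

```bash
python3 -c "
from h import *
rel([.43,-.13,.0085],186.4);print(readout.get_obs()['force'])"
```

```text
shift mm [-0.8 -0.4  8.3] turn [ 0.   -0.    0.36] tcp [ 0.4292 -0.1297  0.0168] yaw -173.24 t 5.05 w 0.0557
[ 0.1390619  -0.87122437 -0.92680575]
```

Call:
apply_moves(rows=[[0, 0, 0.004, 0, 0, 0, 1], [0, 0, 0.006, 0, 0, 0, 1], [0, 0, 0.007, 0, 0, 0, 1], [0, 0, 0.008, 0, 0, 0, 1], [0, 0, 0.009, 0, 0, 0, 1], [0, 0, 0.009, 0, 0, 0, 1], [0, 0, 0.009, 0, 0, 0, 1]])

```text
clock: 5.63
tcp_pos: [0.429, -0.1298, 0.0077]
orientation: [3.142, 0.0, -3.024]
force: [-1.2, -1.0, -0.9]
grip_width: 0.0555
```

Call:
apply_moves(rows=[[0, 0, 0, 0, 0, 0, 0], [0, 0, 0, 0, 0, 0, 0], [0, 0, 0, 0, 0, 0, 0], [0, 0, 0, 0, 0, 0, 0], [0, 0, 0, 0, 0, 0, 0], [0, 0, -0.03, 0, 0, 0, 0], [0, 0, -0.07, 0, 0, 0, 0], [0, 0, -0.1, 0, 0, 0, 0]])

```text
clock: 6.3
tcp_pos: [0.4286, -0.13, 0.1093]
orientation: [3.142, -0.001, -3.024]
force: [1.3, -0.5, 0.1]
grip_width: 0.0877
```

```bash
python3 -c "
from h import *
grab('scene','s4');grab('top','t4')
crop('s4',170,100,330,220,5,'c11');rel([.43,-.13,.1],98.3)"
```

```text
shift mm [ 1.8  0.7 11.9] turn [ 0.24  0.43 88.44] tcp [ 0.4318 -0.1305  0.1119] yaw -173.26 t 6.4 w 0.0875
```

View pics/c11.png

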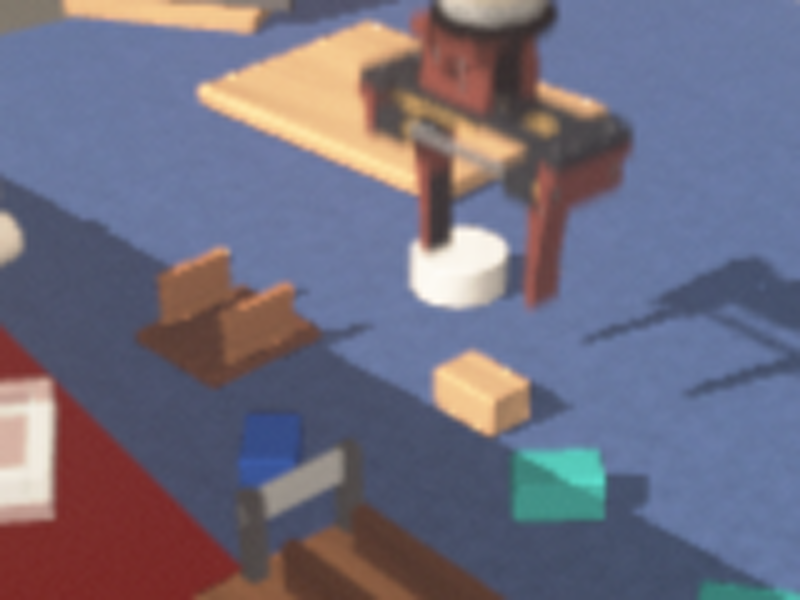

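View pics/t4.png

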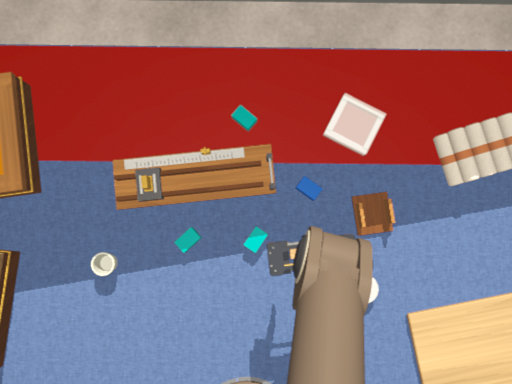

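Call:
apply_moves(rows=[[0.002, 0.0005, 0.01, 0, 0, 45, 0], [0.002, 0.0005, 0.01, 0, 0, 45, 0], [0.002, 0.0005, 0.01, 0, 0, 45, 0], [0.002, 0.0005, 0.01, 0, 0, 45, 0], [0.002, 0.0005, 0.01, 0, 0, 45, 0], [0.002, 0.0005, 0.01, 0, 0, 45, 0], [0.002, 0.0005, 0.01, 0, 0, 45, 0], [0.002, 0.0005, 0.01, 0, 0, 45, 0]])

```text
clock: 7.07
tcp_pos: [0.4266, -0.1294, 0.0971]
orientation: [-3.141, -0.001, 2.473]
force: [0.6, -0.2, 0.7]
grip_width: 0.0879
```

Call:
apply_moves(rows=[[0, 0, 0, 0, 0, 45, 0], [0, 0, 0, 0, 0, 45, 0], [0, 0, 0, 0, 0, 45, 0], [0, 0, 0, 0, 0, 45, 0], [0, 0, 0, 0, 0, 45, 0], [0, 0, 0, 0, 0, 45, 0], [0, 0, 0, 0, 0, 45, 0], [0, 0, 0, 0, 0, 45, 0]])

```text
clock: 7.73
tcp_pos: [0.4267, -0.1294, 0.0973]
orientation: [-3.141, 0.0, 1.689]
force: [-0.4, -0.1, -0.4]
grip_width: 0.0876
```

```bash
python3 -c "
from h import *
rel([.429,-.1298,.009],96.76);
grab('scene','s5');grab('top','t5')
crop('s5',170,100,330,220,5,'c12');crop('t5',250,190,340,270,8,'c13');rel([.429,-.1298,.009],96.76)"
```

```text
shift mm [-0.6  2.3 88.3] turn [-0.03  0.    0.02] tcp [ 0.4267 -0.1294  0.0973] yaw 96.78 t 7.73 w 0.0876
shift mm [-0.6  2.3 88.4] turn [-0.03 -0.    0.18] tcp [ 0.4267 -0.1295  0.0974] yaw 96.94 t 7.83 w 0.0877
```

View pics/c12.png

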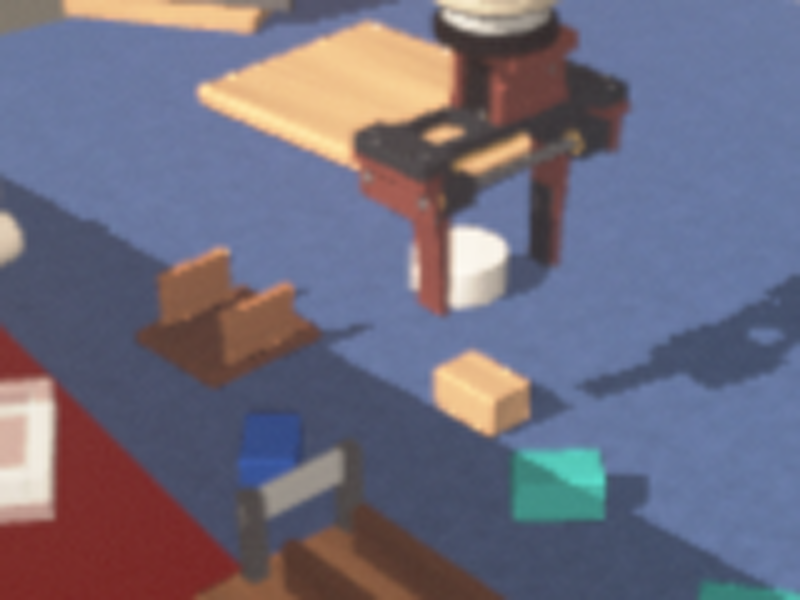

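View pics/c13.png

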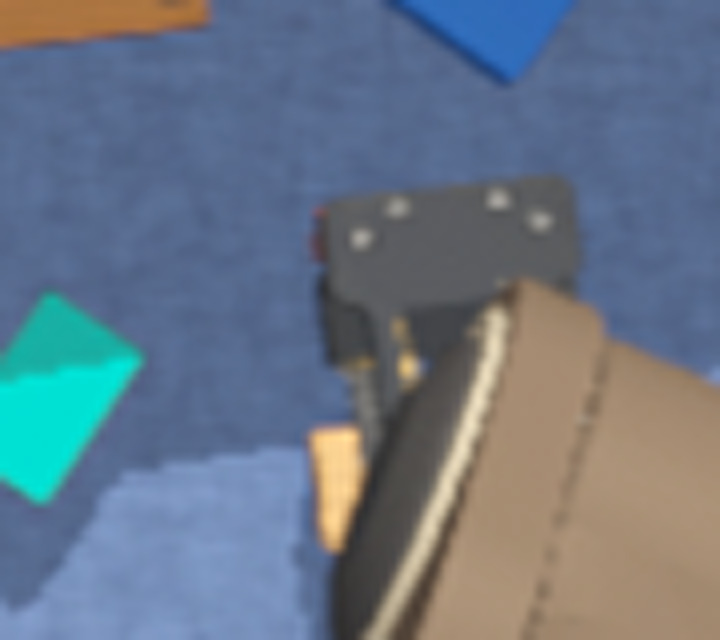

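```bash
python3 -c "
from h import *
q=np.array([px('s5','scene',x/5+170-.4,y/5+100-.4,.03) for x,y in[(433,370),(473,349),(530,383),(495,405)]]);print(q.round(4),q.mean(0))
q=np.array([px('t5','top',x/8+250-.4,y/8+190-.4,.03) for x,y in[(310,430),(332,550)]]);print(q.round(4),q.mean(0))"
```

```text
[[ 0.4564 -0.1506  0.03  ]
 [ 0.4186 -0.1567  0.03  ]
 [ 0.4135 -0.1004  0.03  ]
 [ 0.4483 -0.0926  0.03  ]] [ 0.43421452 -0.12510301  0.03      ]
[[ 0.4471 -0.0984  0.03  ]
 [ 0.4109 -0.1052  0.03  ]] [ 0.42898633 -0.10179558  0.03      ]
```

Call:
apply_moves(rows=[[-0.0005, 0.003, 0.03, 0, 0, 0, 0], [-0.0005, 0.003, 0.055, 0, 0, 0, 0], [-0.0005, 0.003, 0.07, 0, 0, 0, 0], [-0.0005, 0.003, 0.08, 0, 0, 0, 0], [-0.0005, 0.003, 0.086, 0, 0, 0, 0], [-0.0005, 0.003, 0.088, 0, 0, 0, 0], [-0.0005, 0.003, 0.088, 0, 0, 0, 0], [-0.0005, 0.003, 0.088, 0, 0, 0, 0]])

```text
clock: 8.5
tcp_pos: [0.4304, -0.1299, 0.0102]
orientation: [3.141, 0.0, 1.689]
force: [0.3, -0.2, 0.3]
grip_width: 0.088
```

Call:
apply_moves(rows=[[0, 0, 0, 0, 0, 0, 1], [0, 0, 0, 0, 0, 0, 1], [0, 0, 0, 0, 0, 0, 1], [0, 0, 0, 0, 0, 0, 1], [0, 0, 0, 0, 0, 0, 1], [0, 0, 0, 0, 0, 0, 1], [0, 0, 0, 0, 0, 0, 1], [0, 0, 0, 0, 0, 0, 1]])

```text
clock: 9.17
tcp_pos: [0.4299, -0.1297, 0.0096]
orientation: [-3.142, -0.0, 1.689]
force: [-0.7, 0.3, -1.0]
grip_width: 0.0384
```

Call:
apply_moves(rows=[[0, 0, 0, 0, 0, 0, 1], [0, 0, 0, 0, 0, 0, 1], [0, 0, 0, 0, 0, 0, 1]])

```text
clock: 9.42
tcp_pos: [0.43, -0.1297, 0.0096]
orientation: [3.142, -0.0, 1.689]
force: [-0.3, 0.1, -0.1]
grip_width: 0.0357
```

Call:
apply_moves(rows=[[0, 0, -0.02, 0, 0, 0, 1], [0, 0, -0.05, 0, 0, 0, 1], [0, 0, -0.08, 0, 0, 0, 1], [0, 0, -0.1, 0, 0, 0, 1], [0, 0, -0.11, 0, 0, 0, 1], [0, 0, -0.11, 0, 0, 0, 1]])

```text
clock: 9.92
tcp_pos: [0.4311, -0.1297, 0.1213]
orientation: [3.138, 0.0, 1.689]
force: [0.9, -0.8, -1.0]
grip_width: 0.0361
```

```bash
python3 -c "
from h import *
grab('scene','s6');grab('top','t6')
crop('s6',170,100,330,220,5,'c14');rel([.5238,-.3092,.1],98.2)"
```

```text
shift mm [-189.7   72.2   19. ] turn [-0.   -0.02 -1.42] tcp [ 0.4297 -0.1293  0.119 ] yaw 96.78 t 10.02 w 0.0355
```

View pics/c14.png

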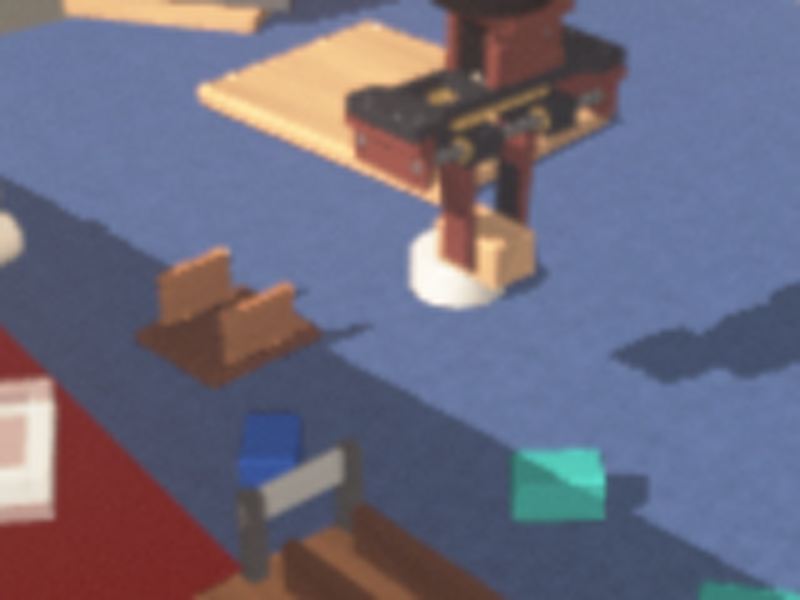

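Call:
apply_moves(rows=[[-0.03, 0.011, 0.005, 0, 0, -1.4, 1], [-0.06, 0.023, 0.01, 0, 0, -1.4, 1], [-0.09, 0.034, 0.01, 0, 0, -1.4, 1], [-0.12, 0.046, 0.01, 0, 0, -1.4, 1], [-0.15, 0.057, 0.01, 0, 0, -1.4, 1], [-0.175, 0.067, 0.01, 0, 0, -1.4, 1], [-0.19, 0.072, 0.01, 0, 0, -1.4, 1], [-0.19, 0.072, 0.01, 0, 0, -1.4, 1]])

```text
clock: 10.68
tcp_pos: [0.5232, -0.3133, 0.1071]
orientation: [-3.139, 0.001, 1.71]
force: [0.6, -0.5, -0.8]
grip_width: 0.036
```

```bash
python3 -c "
from h import *
rel([.5238,-.3092,.0196],98.2);grab('scene','s7');grab('top','t7')
crop('s7',170,80,270,180,6,'c15');crop('t7',320,150,430,250,6,'c16');rel([.5238,-.3092,.0196],98.2)"
```

```text
shift mm [ 4.   1.4 87.4] turn [-0.16  0.05 -0.23] tcp [ 0.5232 -0.3133  0.1071] yaw 97.97 t 10.68 w 0.036
shift mm [ 0.   1.7 87.7] turn [-0.19 -0.11 -0.11] tcp [ 0.5224 -0.3096  0.1073] yaw 98.09 t 10.78 w 0.036
```

View pics/c15.png

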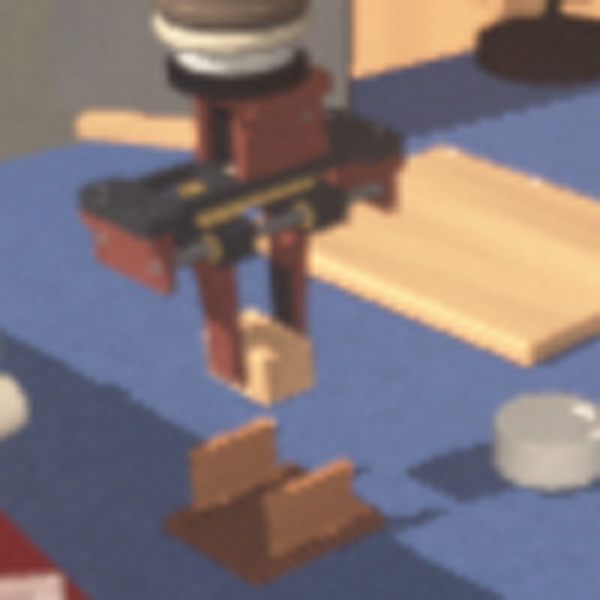

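View pics/c16.png

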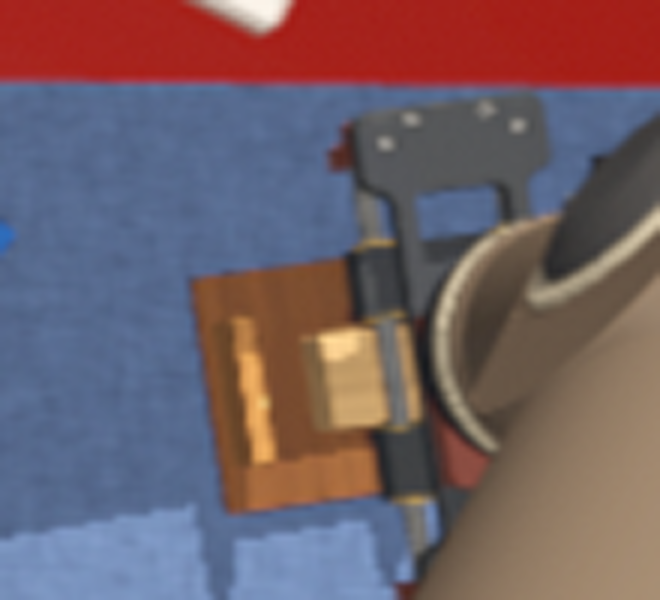

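```bash
python3 -c "
from h import *
def f(l,z): return np.array([px('t7','top',x/6+320-.4,y/6+150-.4,z) for x,y in l]).mean(0)
a=np.array([-np.sin(np.radians(8.1)),np.cos(np.radians(8.1)),0])
print(f([(320,330),(333,428)],.1277)-a*.028, f([(303,338),(318,430)],.0977)-a*.028, readout.get_obs()['tcp_pos'])
print('left plate mid', f([(240,317),(262,462)],.05)-a*.036)"
```

```text
[ 0.52371945 -0.31075372  0.1277    ] [ 0.52297203 -0.3123791   0.0977    ] [ 0.52239586 -0.30959111  0.10725976]
left plate mid [ 0.5235698  -0.30846908  0.05      ]
```

Call:
apply_moves(rows=[[0.0015, 0.001, 0.02, 0, 0, 0, 1], [0.0015, 0.001, 0.035, 0, 0, 0, 1], [0.0015, 0.001, 0.035, 0, 0, 0, 1], [0.0015, 0.001, 0.045, 0, 0, 0, 1], [0.0015, 0.001, 0.055, 0, 0, 0, 1], [0.0015, 0.001, 0.055, 0, 0, 0, 1]])

```text
clock: 11.28
tcp_pos: [0.5238, -0.3072, 0.053]
orientation: [-3.14, -0.001, 1.714]
force: [-0.3, 0.9, -1.3]
grip_width: 0.0356
```

```bash
python3 -c "
from h import *
grab('scene','s8');grab('top','t8')
crop('s8',190,110,250,160,10,'c17');crop('t8',340,170,410,250,8,'c18');rel([.5238,-.308,.0196],98.2);print(readout.get_obs()['force'])"
```

```text
shift mm [ 0.1 -0.6 34.9] turn [-0.02 -0.02 -0.04] tcp [ 0.5244 -0.308   0.0545] yaw 98.16 t 11.38 w 0.0359
[-0.31817226 -0.55770158 -0.22579789]
```

View pics/c17.png

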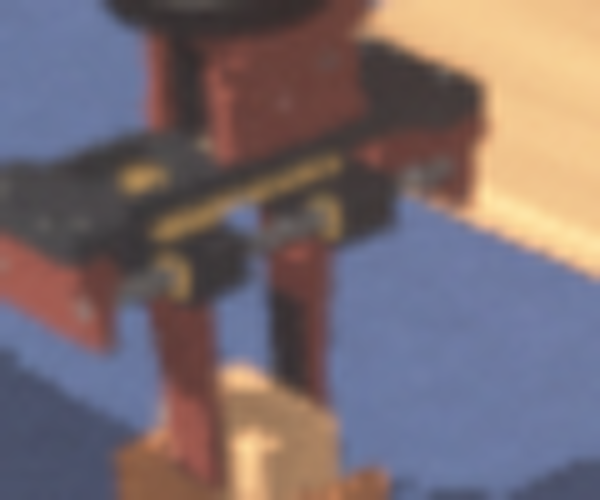

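View pics/c18.png

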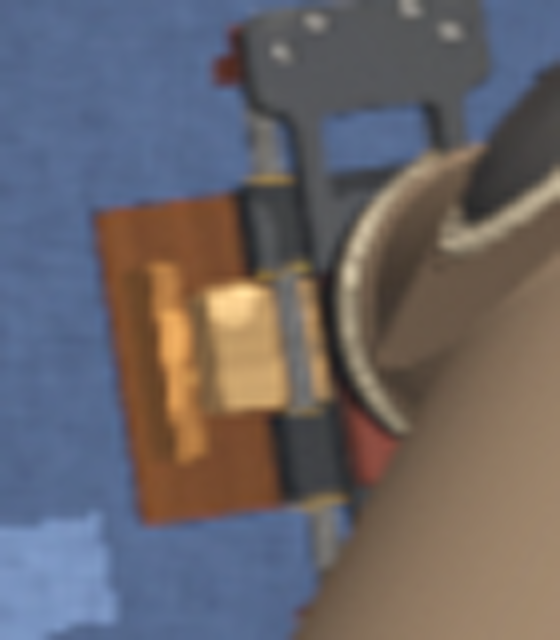

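```bash
python3 -c "
from h import *
def f(l,z): return np.array([px('t8','top',x/8+340-.4,y/8+170-.4,z) for x,y in l]).mean(0)
a=np.array([-np.sin(np.radians(8.1)),np.cos(np.radians(8.1)),0])
print(f([(203,292),(222,412)],.0745)-a*.028)
print('left plate mid', f([(160,263),(192,462)],.05)-a*.036)"
```

```text
[ 0.52376383 -0.30603217  0.0745    ]
left plate mid [ 0.52262372 -0.30886192  0.05      ]
```

Call:
apply_moves(rows=[[-0.001, 0, 0.01, 0, 0, 0, 1], [-0.001, 0, 0.018, 0, 0, 0, 1], [-0.001, 0, 0.024, 0, 0, 0, 1], [-0.001, 0, 0.029, 0, 0, 0, 1], [-0.001, 0, 0.031, 0, 0, 0, 1], [-0.001, 0, 0.031, 0, 0, 0, 1]])

```text
clock: 11.88
tcp_pos: [0.5243, -0.3091, 0.0229]
orientation: [-3.141, -0.001, 1.713]
force: [0.3, 0.1, -0.2]
grip_width: 0.0358
```

```bash
python3 -c "
from h import *
rel([.5238,-.3085,.0196],98.2);print(readout.get_obs()['force'])"
```

```text
shift mm [ 0.7 -0.4  3.3] turn [-0.05 -0.03 -0.05] tcp [ 0.5243 -0.3091  0.0229] yaw 98.15 t 11.88 w 0.0358
[ 0.29844772  0.08167888 -0.22391198]
```

Call:
apply_moves(rows=[[0, 0, 0.001, 0, 0, 0, 1], [0, 0, 0.002, 0, 0, 0, 1], [0, 0, 0.003, 0, 0, 0, 1], [0, 0, 0.0035, 0, 0, 0, 1], [0, 0, 0.0035, 0, 0, 0, 1], [0, 0, 0.0035, 0, 0, 0, 1], [0, 0, 0.0035, 0, 0, 0, 1]])

```text
clock: 12.47
tcp_pos: [0.5248, -0.3093, 0.0202]
orientation: [3.141, 0.0, 1.713]
force: [-0.7, 0.1, -0.8]
grip_width: 0.0359
```

```bash
python3 -c "
from h import *
rel([.5238,-.3085,.0196],98.2);print(readout.get_obs()['force'])
grab('scene','s9');grab('top','t9')
crop('s9',190,110,250,160,10,'c19');crop('t9',340,170,410,250,8,'c20')"
```

```text
shift mm [ 0.9 -0.8  0.6] turn [ 0.01  0.   -0.04] tcp [ 0.5248 -0.3093  0.0202] yaw 98.16 t 12.47 w 0.0359
[-0.68751898  0.09773718 -0.81078808]
```

View pics/c19.png

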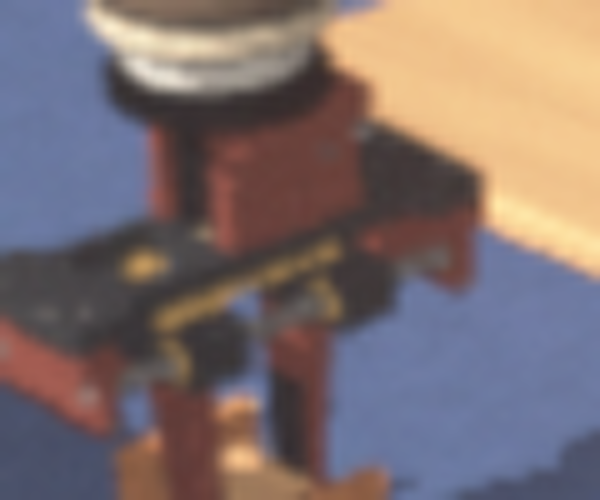

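View pics/c20.png

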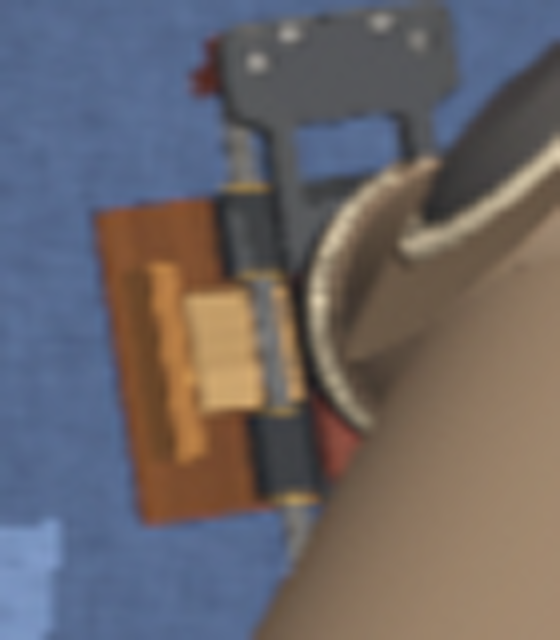

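Call:
apply_moves(rows=[[0, 0, 0.0005, 0, 0, 0, 1], [0, 0, 0.001, 0, 0, 0, 1], [0, 0, 0.0015, 0, 0, 0, 1], [0, 0, 0.0015, 0, 0, 0, 1], [0, 0, 0.0015, 0, 0, 0, 1]])

```text
clock: 12.98
tcp_pos: [0.5248, -0.3093, 0.0197]
orientation: [3.141, -0.0, 1.713]
force: [-2.0, 1.8, 9.4]
grip_width: 0.0357
```

Floor contact (9 N upward). Release, then rise.

Call:
apply_moves(rows=[[0, 0, 0, 0, 0, 0, 0], [0, 0, 0, 0, 0, 0, 0], [0, 0, 0, 0, 0, 0, 0], [0, 0, 0, 0, 0, 0, 0], [0, 0, 0, 0, 0, 0, 0], [0, 0, -0.02, 0, 0, 0, 0], [0, 0, -0.05, 0, 0, 0, 0], [0, 0, -0.09, 0, 0, 0, 0]])

```text
clock: 13.65
tcp_pos: [0.523, -0.3083, 0.1071]
orientation: [-3.137, -0.002, 1.713]
force: [0.5, -0.6, 0.8]
grip_width: 0.0853
```

Call:
apply_moves(rows=[[0, 0, -0.04, 0, 0, 0, 0], [0, 0, -0.08, 0, 0, 0, 0], [0.03, 0, -0.1, 0, 0, 0, 0], [0.06, 0, -0.1, 0, 0, 0, 0], [0.1, 0, -0.1, 0, 0, 0, 0], [0.14, 0, -0.1, 0, 0, 0, 0], [0.17, 0, -0.1, 0, 0, 0, 0], [0.17, 0, -0.1, 0, 0, 0, 0]])

```text
clock: 14.32
tcp_pos: [0.5002, -0.1342, 0.2083]
orientation: [-3.141, -0.004, 1.721]
force: [0.1, 0.2, 0.3]
grip_width: 0.0881
```

```bash
python3 -c "
from h import *
grab('scene','s10');grab('top','t10')
crop('s10',180,130,260,190,8,'c21');crop('t10',340,180,410,245,8,'c22')
rel([.587,.2387,.16],186.4);print(readout.get_obs()['joint_pos'].round(2))"
```

```text
shift mm [362.  140.1  49. ] turn [ 4.000e-02  1.000e-02 -8.807e+01] tcp [ 0.5008 -0.1398  0.2088] yaw 98.33 t 14.42 w 0.0876
[-0.24  0.26  0.51  1.89 -0.15  1.03  0.48]
```

View pics/c21.png

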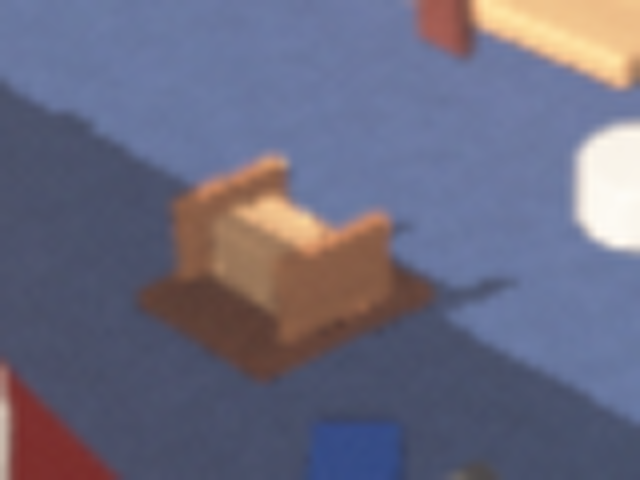

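View pics/c22.png

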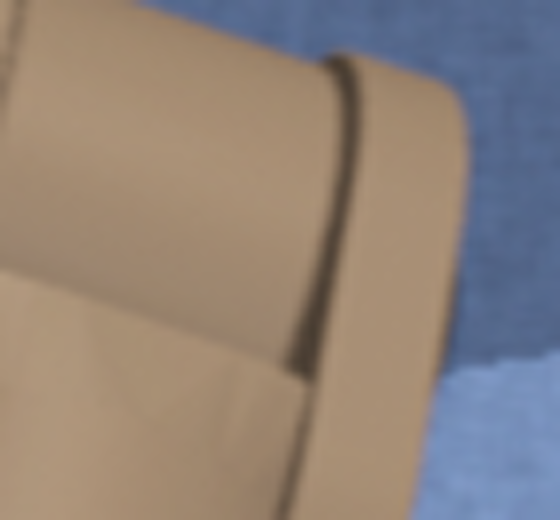

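```bash
python3 -c "
from h import *
rel([.587,.2387,.16],96.4)"
```

```text
shift mm [362.  140.1  49. ] turn [ 0.03 -0.02  1.93] tcp [ 0.5008 -0.1398  0.2088] yaw 98.33 t 14.42 w 0.0876
```

Call:
apply_moves(rows=[[0.24, 0.093, 0.02, 0, 0, 1.9, 0], [0.24, 0.093, 0.02, 0, 0, 1.9, 0], [0.24, 0.093, 0.02, 0, 0, 1.9, 0], [0.24, 0.093, 0.02, 0, 0, 1.9, 0], [0.24, 0.093, 0.02, 0, 0, 1.9, 0], [0.24, 0.093, 0.02, 0, 0, 1.9, 0], [0.24, 0.093, 0.02, 0, 0, 1.9, 0]])

```text
clock: 15.0
tcp_pos: [0.5597, 0.1164, 0.1876]
orientation: [3.142, -0.002, 1.686]
force: [-0.2, 0.7, 0.9]
grip_width: 0.0878
```

```bash
python3 -c "
from h import *
rel([.587,.2387,.16],96.4)"
```

```text
shift mm [118.3  41.2  27.8] turn [ 0.   -0.12  0.2 ] tcp [0.5597 0.1164 0.1876] yaw 96.6 t 15.0 w 0.0878
```

Call:
apply_moves(rows=[[0.04, 0.014, 0.01, 0, 0, 0.2, 0], [0.08, 0.028, 0.02, 0, 0, 0.2, 0], [0.105, 0.037, 0.027, 0, 0, 0.2, 0], [0.118, 0.041, 0.027, 0, 0, 0.2, 0], [0.118, 0.041, 0.027, 0, 0, 0.2, 0], [0.118, 0.041, 0.027, 0, 0, 0.2, 0]])

```text
clock: 15.5
tcp_pos: [0.5872, 0.2296, 0.1613]
orientation: [-3.141, 0.002, 1.676]
force: [-0.6, -0.6, 0.5]
grip_width: 0.0878
```

```bash
python3 -c "
from h import *
grab('scene','s11');grab('top','t11')
crop('s11',230,150,350,270,5,'c23');crop('t11',105,130,215,220,6,'c24');crop('t11',340,180,410,245,8,'c25')
rel([.587,.2387,.08],96.4)"
```

```text
shift mm [10.5  0.7 82.1] turn [ 0.03  0.08 -0.55] tcp [0.5873 0.2282 0.1621] yaw 95.85 t 15.6 w 0.0881
```

View pics/c23.png

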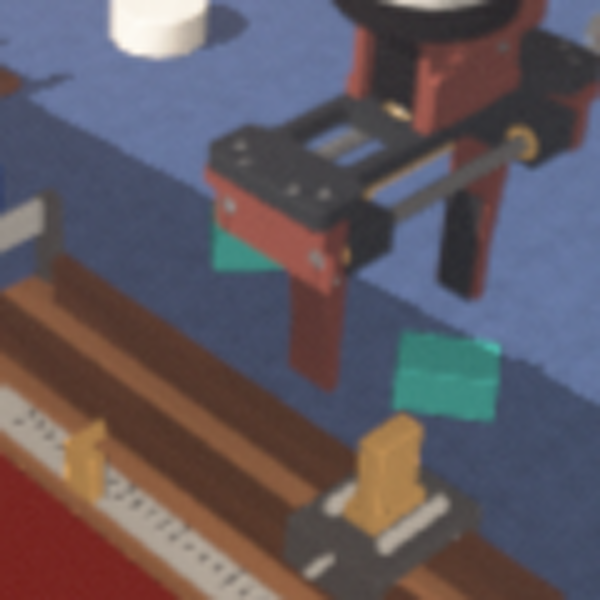

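View pics/c24.png

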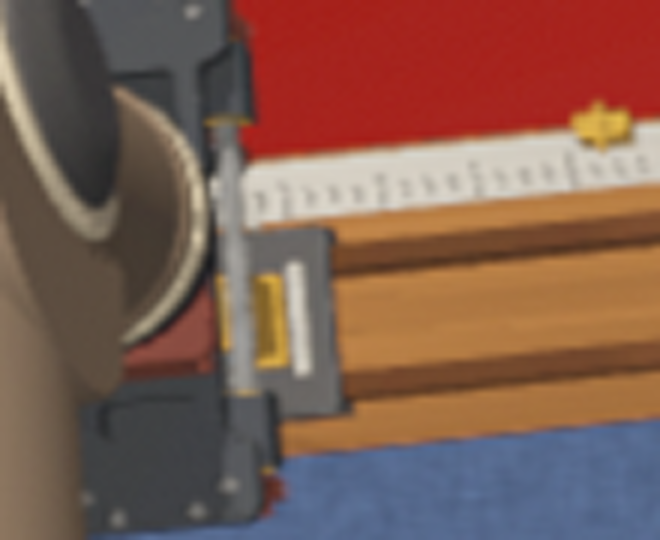

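View pics/c25.png

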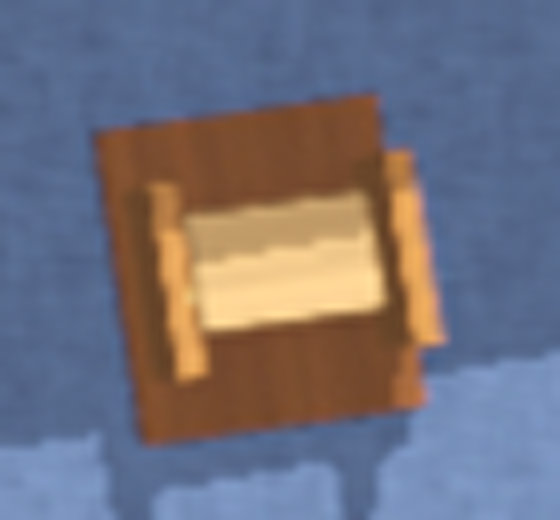

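Call:
apply_moves(rows=[[0.0105, 0.0005, 0.0, 0, 0, -0.5, 0], [0.0105, 0.0005, 0.02, 0, 0, -0.5, 0], [0.0105, 0.0005, 0.03, 0, 0, -0.5, 0], [0.0105, 0.0005, 0.03, 0, 0, -0.5, 0]])

```text
clock: 15.93
tcp_pos: [0.5845, 0.2409, 0.1296]
orientation: [-3.138, 0.001, 1.685]
force: [-0.7, 0.4, -0.7]
grip_width: 0.0879
```

```bash
python3 -c "
from h import *
rel([.587,.2387,.08],96.4)"
```

```text
shift mm [-2.4  2.4 49.6] turn [-0.2   0.08  0.12] tcp [0.5845 0.2409 0.1296] yaw 96.52 t 15.93 w 0.0879
```

Call:
apply_moves(rows=[[-0.0015, 0.001, 0.02, 0, 0, 0, 0], [-0.0015, 0.001, 0.035, 0, 0, 0, 0], [-0.0015, 0.001, 0.045, 0, 0, 0, 0], [-0.0015, 0.001, 0.048, 0, 0, 0, 0], [-0.0015, 0.001, 0.048, 0, 0, 0, 0], [-0.0015, 0.001, 0.048, 0, 0, 0, 0]])

```text
clock: 16.43
tcp_pos: [0.5875, 0.2406, 0.0844]
orientation: [3.141, -0.0, 1.685]
force: [-0.0, 0.7, 0.9]
grip_width: 0.088
```

```bash
python3 -c "
from h import *
grab('scene','s12')
crop('s12',230,150,350,270,5,'c26')
rel([.587,.2387,.08],96.4)"
```

```text
shift mm [-2.  -0.9  4.6] turn [ 0.07 -0.02  0.15] tcp [0.5877 0.2408 0.0846] yaw 96.55 t 16.48 w 0.0877
```

View pics/c26.png

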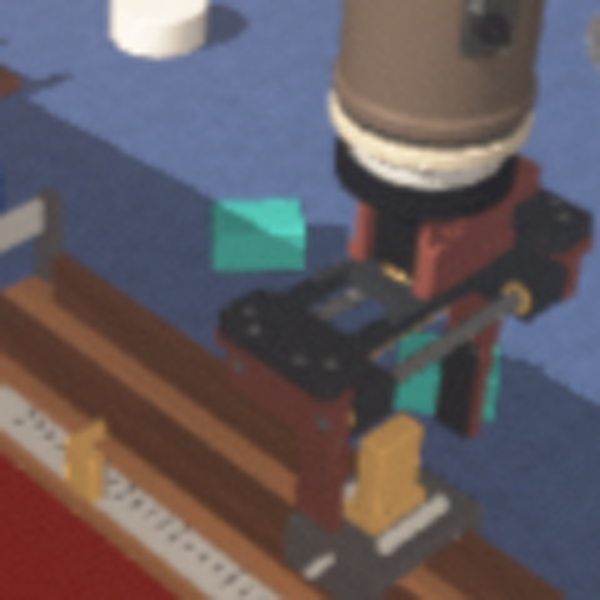

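Call:
apply_moves(rows=[[-0.002, -0.001, 0.004, 0, 0, 0, 0], [-0.002, -0.001, 0.004, 0, 0, 0, 0.5], [-0.002, -0.001, 0.004, 0, 0, 0, 1], [-0.002, -0.001, 0.004, 0, 0, 0, 1], [-0.002, -0.001, 0.004, 0, 0, 0, 1], [-0.002, -0.001, 0.004, 0, 0, 0, 1], [-0.002, -0.001, 0.004, 0, 0, 0, 1], [-0.002, -0.001, 0.004, 0, 0, 0, 1]])

```text
clock: 17.15
tcp_pos: [0.5863, 0.2386, 0.0797]
orientation: [3.142, -0.0, 1.685]
force: [-0.0, 0.1, 0.6]
grip_width: 0.0443
```

Call:
apply_moves(rows=[[0, 0, 0, 0, 0, 0, 1], [0, 0, 0, 0, 0, 0, 1], [0, 0, 0, 0, 0, 0, 1], [0, 0, 0, 0, 0, 0, 1], [0, 0, 0, 0, 0, 0, 1], [0, 0, 0, 0, 0, 0, 1]])

```text
clock: 17.65
tcp_pos: [0.5878, 0.2387, 0.0798]
orientation: [3.139, -0.0, 1.685]
force: [5.4, 1.4, -4.5]
grip_width: 0.0297
```

Call:
apply_moves(rows=[[-0.008, 0, 0, 0, 0, 0, 1], [-0.02, 0, 0, 0, 0, 0, 1], [-0.032, 0, 0, 0, 0, 0, 1], [-0.044, 0, 0, 0, 0, 0, 1], [-0.056, 0, 0, 0, 0, 0, 1], [-0.068, 0, 0, 0, 0, 0, 1], [-0.08, 0, 0, 0, 0, 0, 1], [-0.085, 0, 0, 0, 0, 0, 1]])

```text
clock: 18.32
tcp_pos: [0.5975, 0.1539, 0.0798]
orientation: [3.139, -0.001, 1.685]
force: [5.1, 5.4, -5.1]
grip_width: 0.03
```

```bash
python3 -c "
from h import *
grab('scene','s13')
crop('s13',200,150,320,270,5,'c27')
o=readout.get_obs();print(o['force'],o['grip_width']);rel([.587+.17*.1115,.2387-.17*.9938,.08],96.4)"
```

```text
[ 5.86550814  0.90495591 -5.53205213] 0.02911518205488068
shift mm [-83.8  -1.   -0.3] turn [ 0.16 -0.02  0.08] tcp [0.5976 0.1531 0.0797] yaw 96.48 t 18.37 w 0.0291
```

View pics/c27.png

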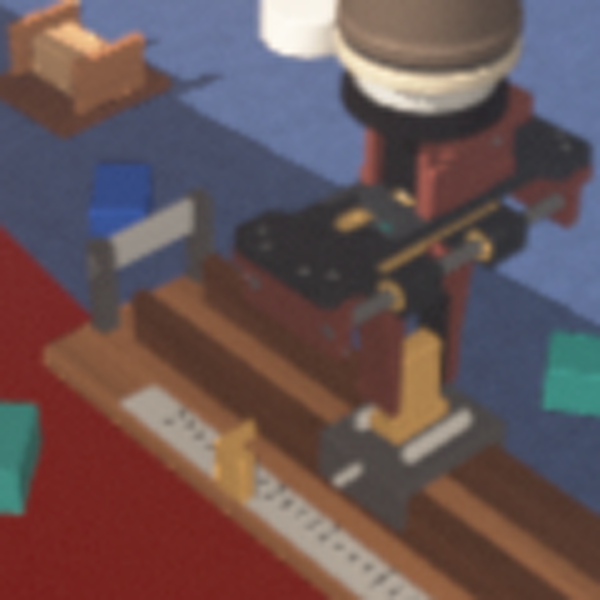

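Call:
apply_moves(rows=[[-0.008, 0, 0, 0, 0, 0, 1], [-0.02, 0, 0, 0, 0, 0, 1], [-0.032, 0, 0, 0, 0, 0, 1], [-0.044, 0, 0, 0, 0, 0, 1], [-0.056, 0, 0, 0, 0, 0, 1], [-0.068, 0, 0, 0, 0, 0, 1], [-0.08, 0, 0, 0, 0, 0, 1], [-0.084, 0, 0, 0, 0, 0, 1]])

```text
clock: 19.03
tcp_pos: [0.6071, 0.0703, 0.0798]
orientation: [3.139, -0.001, 1.684]
force: [4.7, 4.8, -3.4]
grip_width: 0.0299
```

Call:
apply_moves(rows=[[0, 0, 0, 0, 0, 0, 1], [0, 0, 0, 0, 0, 0, 1]])

```text
clock: 19.2
tcp_pos: [0.607, 0.0703, 0.0798]
orientation: [3.139, 0.0, 1.685]
force: [5.6, 0.1, -3.7]
grip_width: 0.0297
```

```bash
python3 -c "
from h import *
grab('scene','s14');grab('top','t14')
crop('s14',200,170,300,270,6,'c28');crop('t14',170,130,290,220,6,'c29')
o=readout.get_obs();print(o['tcp_pos'],o['force'],o['grip_width'])"
```

```text
[0.60702095 0.07046372 0.07974442] [ 5.77323243 -0.40836872 -3.70785793] 0.02968839190856831
```

View pics/c28.png

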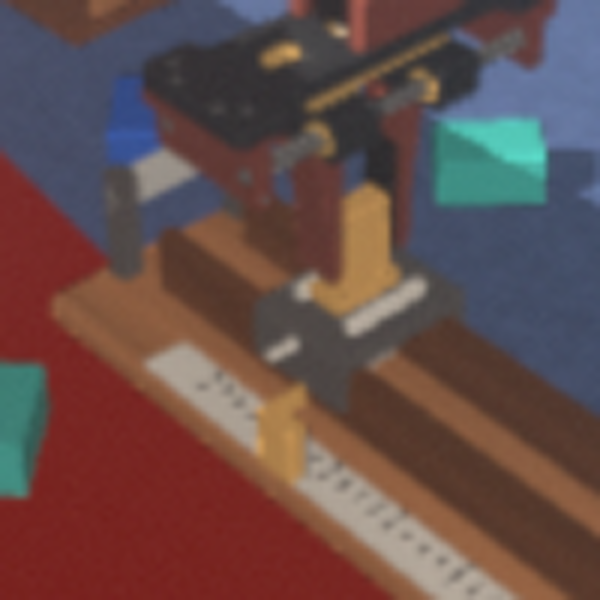

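View pics/c29.png

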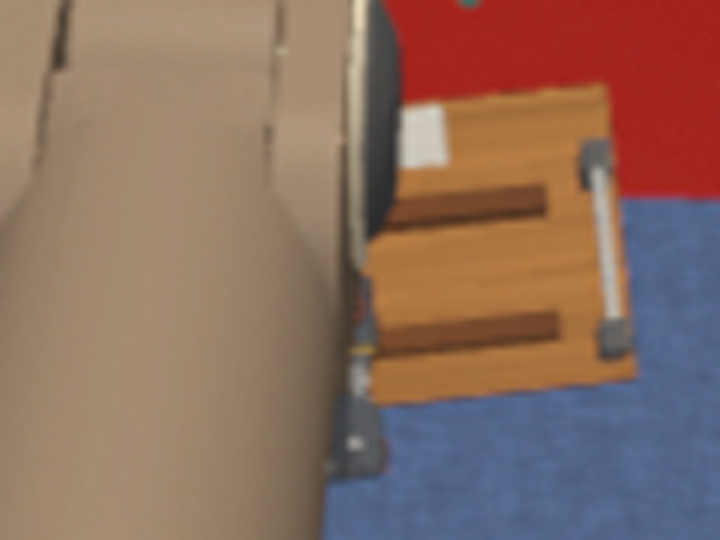

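```bash
cat >> h.py <<'E'
th=np.radians(6.4); ey=np.array([-np.sin(th),np.cos(th),0]); ex=np.array([np.cos(th),np.sin(th),0])
def g(tag,cam,x,y,s,x0,y0,z=.055):
    p=px(tag,cam,(x+.5)/s-.5+x0,(y+.5)/s-.5+y0,z); d=p-[.597,.1457,0]; return np.round([d@ex,d@ey],4)
E
python3 -c "
from h import *
crop('s14',235,215,265,255,15,'c30')"
```

```text
(no output)
```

View pics/c30.png

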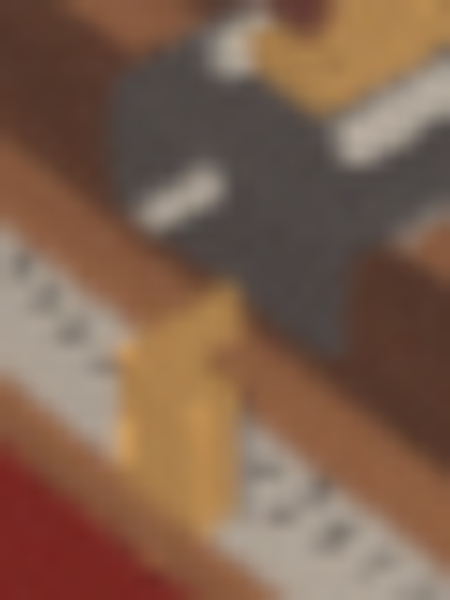

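```bash
python3 -c "
from h import *
for p in [(138,222),(180,195),(222,170),(235,290),(180,318),(125,347)]: print(p,g('s14','scene',*p,15,235,215))"
```

```text
(138, 222) [ 0.0595 -0.0684]
(180, 195) [ 0.0494 -0.069 ]
(222, 170) [ 0.0396 -0.0692]
(235, 290) [ 0.0585 -0.044 ]
(180, 318) [ 0.0702 -0.0448]
(125, 347) [ 0.0818 -0.0455]
```

Call:
apply_moves(rows=[[0.004, 0, 0, 0, 0, 0, 1], [0.009, 0, 0, 0, 0, 0, 1], [0.014, 0, 0, 0, 0, 0, 1], [0.019, 0, 0, 0, 0, 0, 1], [0.024, 0, 0, 0, 0, 0, 1], [0.027, 0, 0, 0, 0, 0, 1], [0.028, 0, 0, 0, 0, 0, 1], [0.028, 0, 0, 0, 0, 0, 1]])

```text
clock: 19.97
tcp_pos: [0.6039, 0.0977, 0.0798]
orientation: [3.139, 0.001, 1.685]
force: [5.9, -2.3, -3.3]
grip_width: 0.0301
```

```bash
python3 -c "
from h import *
grab('scene','s15')
crop('s15',230,205,275,255,12,'c31')
o=readout.get_obs();print(o['tcp_pos'],o['force'],o['grip_width'])"
```

```text
[0.60388991 0.09774457 0.0797444 ] [ 6.72857429 -1.24793659 -3.81466892] 0.0295443444617409
```

View pics/c31.png

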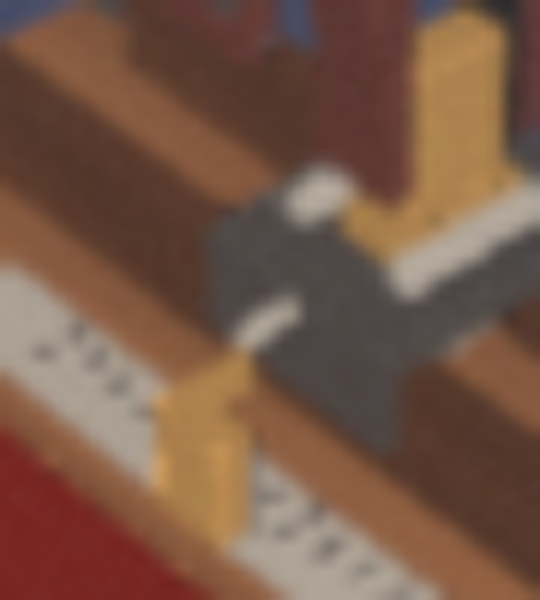

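```bash
python3 -c "
from h import *
for p in [(236,343),(268,321),(298,302),(248,355),(205,374),(160,400)]: print(p,g('s15','scene',*p,12,230,205))"
```

```text
(236, 343) [ 0.0585 -0.0478]
(268, 321) [ 0.0487 -0.0486]
(298, 302) [ 0.0398 -0.049 ]
(248, 355) [ 0.0591 -0.0432]
(205, 374) [ 0.0699 -0.0447]
(160, 400) [ 0.0823 -0.0449]
```

Call:
apply_moves(rows=[[0.001, 0, 0, 0, 0, 0, 1], [0.002, 0, 0, 0, 0, 0, 1], [0.003, 0, 0, 0, 0, 0, 1], [0.004, 0, 0, 0, 0, 0, 1], [0.0042, 0, 0, 0, 0, 0, 1], [0.0042, 0, 0, 0, 0, 0, 1], [0.0042, 0, 0, 0, 0, 0, 1], [0.0042, 0, 0, 0, 0, 0, 1]])

```text
clock: 20.68
tcp_pos: [0.6035, 0.1013, 0.0797]
orientation: [3.139, 0.002, 1.684]
force: [6.2, -3.3, -4.2]
grip_width: 0.0297
```

```bash
python3 -c "
from h import *
grab('scene','s16')
crop('s16',230,205,275,255,12,'c32')
o=readout.get_obs();print(o['tcp_pos'],o['force'],o['grip_width'])"
```

```text
[0.60349135 0.10128528 0.07974327] [ 6.49393473 -3.16823805 -3.69165706] 0.030036465259820636
```

View pics/c32.png

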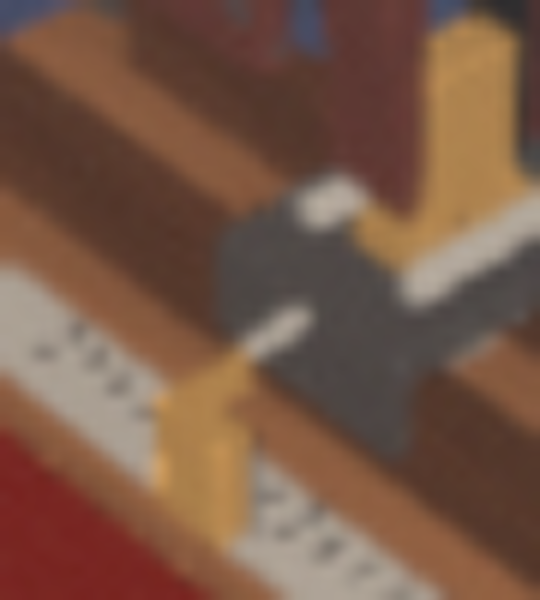

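```bash
python3 -c "
from h import *
for p in [(248,353),(280,331),(312,310),(245,350),(205,374),(160,398)]: print(p,g('s16','scene',*p,12,230,205))"
```

```text
(248, 353) [ 0.0587 -0.0437]
(280, 331) [ 0.0489 -0.0445]
(312, 310) [ 0.0393 -0.045 ]
(245, 350) [ 0.0586 -0.0449]
(205, 374) [ 0.0699 -0.0447]
(160, 398) [ 0.0819 -0.0453]
```

Call:
apply_moves(rows=[[0, 0, 0, 0, 0, 0, 0.6], [0, 0, 0, 0, 0, 0, 0.4], [0, 0, 0, 0, 0, 0, 0], [0, 0, 0, 0, 0, 0, 0], [0, 0, 0, 0, 0, 0, 0], [0, 0, 0, 0, 0, 0, 0]])

```text
clock: 21.23
tcp_pos: [0.6018, 0.1028, 0.0797]
orientation: [-3.141, -0.0, 1.685]
force: [0.1, -0.3, -0.1]
grip_width: 0.0651
```

```bash
python3 -c "
from h import *
grab('scene','s17')
crop('s17',230,185,290,245,10,'c33')
o=readout.get_obs();print(o['tcp_pos'],o['force'],o['grip_width'])"
```

```text
[0.60183071 0.10280832 0.07967707] [ 0.35652059 -0.16281734 -0.36203388] 0.06911330910341504
```

View pics/c33.png

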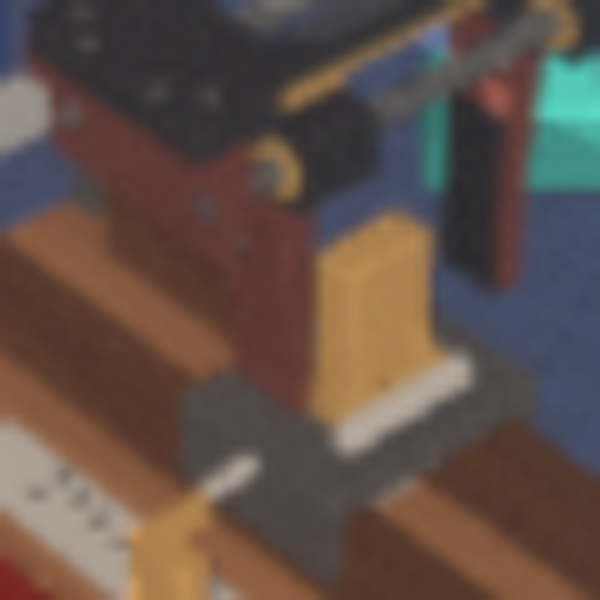

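Released freely. Rise and clear the view, toward the right so both cameras see the gauge.

Call:
apply_moves(rows=[[0, 0, 0, 0, 0, 0, 0], [0, 0, -0.02, 0, 0, 0, 0], [0, 0, -0.05, 0, 0, 0, 0], [0, 0, -0.085, 0, 0, 0, 0], [0, 0, -0.12, 0, 0, 0, 0], [-0.03, -0.02, -0.14, 0, 0, 0, 0], [-0.06, -0.05, -0.14, 0, 0, 0, 0], [-0.09, -0.08, -0.14, 0, 0, 0, 0]])

```text
clock: 21.95
tcp_pos: [0.5338, 0.0045, 0.221]
orientation: [3.138, 0.0, 1.686]
force: [-0.3, -1.1, 0.2]
grip_width: 0.088
```

Call:
apply_moves(rows=[[-0.03, -0.03, 0, 0, 0, 0, 0], [-0.06, -0.06, 0, 0, 0, 0, 0], [-0.09, -0.07, 0, 0, 0, 0, 0], [-0.12, -0.08, 0, 0, 0, 0, 0], [-0.14, -0.08, 0, 0, 0, 0, 0], [-0.14, -0.08, 0, 0, 0, 0, 0], [-0.14, -0.08, 0, 0, 0, 0, 0], [-0.14, -0.08, 0, 0, 0, 0, 0]])

```text
clock: 22.62
tcp_pos: [0.4702, -0.1421, 0.2195]
orientation: [-3.141, -0.0, 1.686]
force: [0.3, -0.1, -0.1]
grip_width: 0.0878
```

```bash
python3 -c "
from h import *
grab('scene','s18');grab('top','t18')
crop('s18',230,195,290,255,12,'c34');crop('t18',175,140,235,200,12,'c35')
o=readout.get_obs();print(o['tcp_pos'],o['force'],o['grip_width'])"
```

```text
[ 0.47035826 -0.14159847  0.21948051] [ 0.16716079  0.72461227 -0.9580779 ] 0.0877869325761744
```

View pics/c34.png

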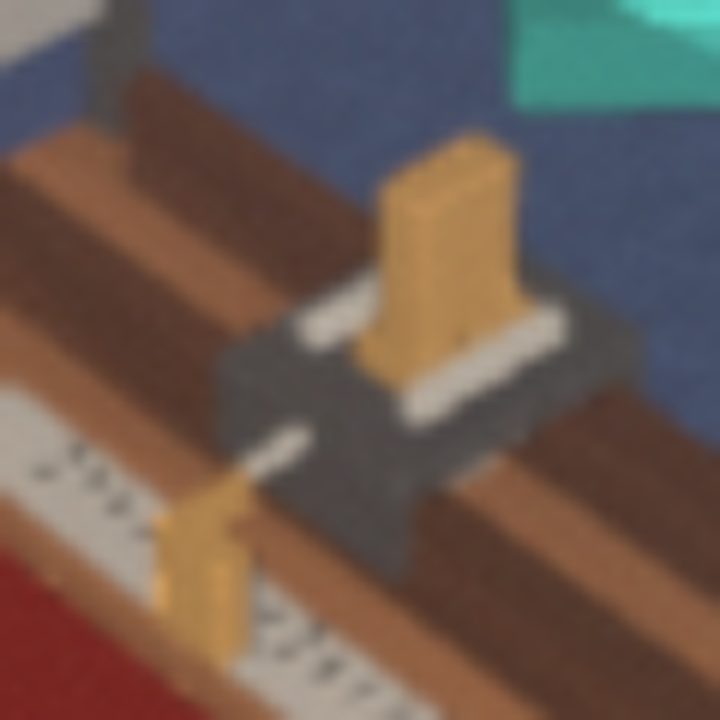

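View pics/c35.png

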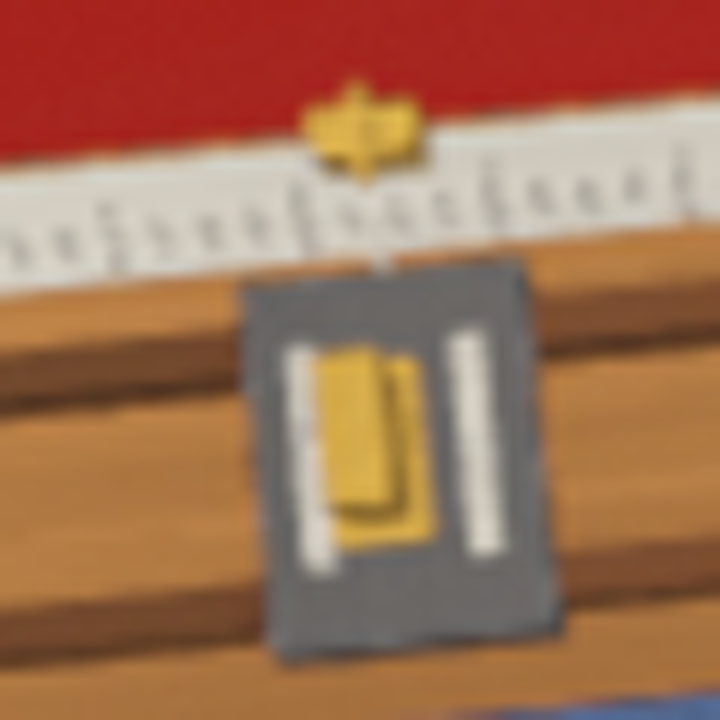

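View pics/t18.png

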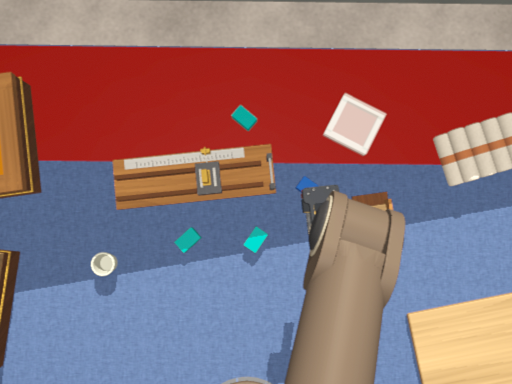

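View pics/s18.png

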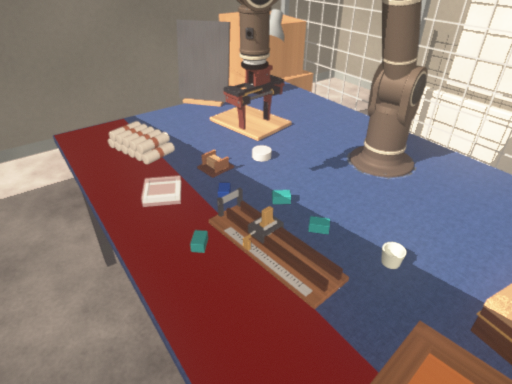

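```bash
python3 -c "
from h import *
print('top mark',[g('t18','top',*p,12,175,140) for p in [(365,178),(361,130),(357,88)]]); print('top idx',[g('t18','top',*p,12,175,140) for p in [(383,262),(382,255)]])
print('scene idx',[g('s18','scene',*p,12,230,195) for p in [(250,472),(280,451),(310,430)]],'mark',[g('s18','scene',*p,12,230,195) for p in [(247,474),(205,494),(160,518)]])
q=[g('t18','top',*p,12,175,140,.059) for p in [(243,287),(522,262),(558,632),(275,658)]];print('carr',q,np.mean(q,0))
crop('t18',195,148,215,166,36,'c36');crop('s18',240,225,262,243,34,'c37')
"
```

```text
top mark [array([ 0.0581, -0.0462]), array([ 0.0679, -0.0463]), array([ 0.0766, -0.0462])]
top idx [array([ 0.0407, -0.0482]), array([ 0.0422, -0.0481])]
scene idx [array([ 0.0582, -0.0437]), array([ 0.0489, -0.0445]), array([ 0.0396, -0.0453])] mark [array([ 0.0591, -0.0436]), array([ 0.0699, -0.0447]), array([ 0.0819, -0.0453])]
carr [array([ 0.0379, -0.0201]), array([ 0.0373, -0.0763]), array([-0.0376, -0.0763]), array([-0.0371, -0.0197])] [ 0.000125 -0.0481  ]
```

View pics/c36.png

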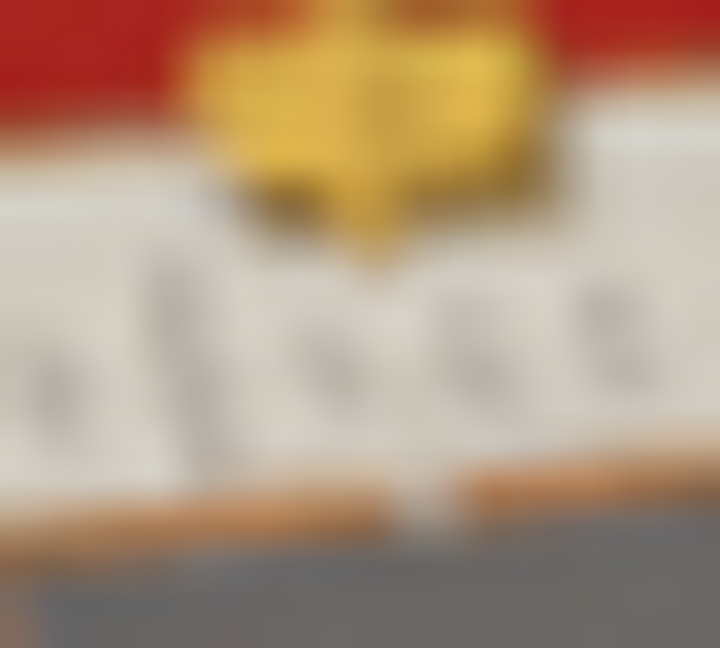

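View pics/c37.png

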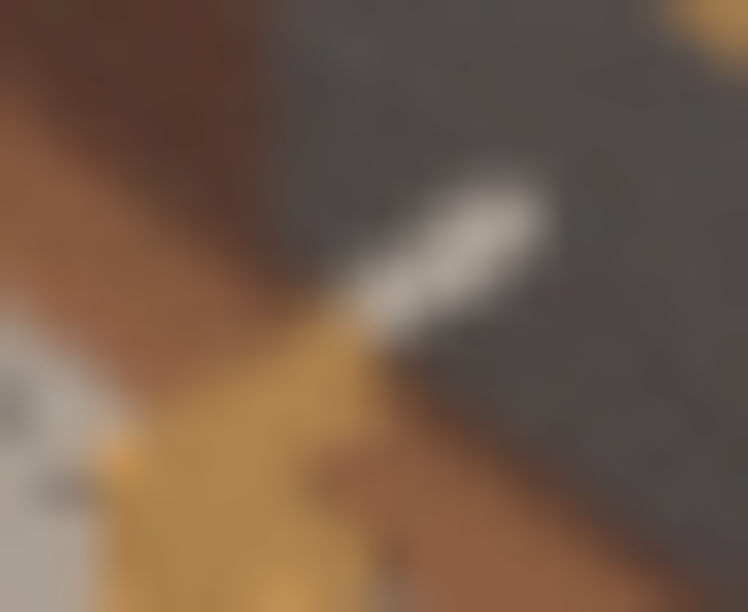

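```bash
python3 -c "
from h import *
p=np.load('t18.npz')['p'].astype(int)
for r in range(145,164): print(r,' '.join('%3d,%3d,%3d'%tuple(p[r,c]) for c in range(201,211)))
"
```

```text
145  31, 36,166  31, 36,167  31, 37,167  32, 38,167  31, 38,167  31, 35,166  32, 38,167  31, 37,167  33, 38,167  31, 37,167
146  32, 37,167  31, 36,166  33, 46,168  37, 64,171  34, 55,168  32, 36,166  30, 34,166  30, 36,166  31, 35,166  31, 37,166
147  31, 37,166  31, 41,167  41, 76,176  53,117,185  45, 98,173  33, 50,163  31, 45,163  35, 53,166  32, 45,167  32, 36,166
148  38, 74,173  41, 85,176  53,118,190  65,149,198  56,130,178  46,103,167  47,106,168  49,114,176  41, 89,171  31, 43,165
149  61,139,198  66,150,203  71,165,212  77,174,216  72,165,206  71,166,206  74,174,213  74,175,215  55,137,183  40, 71,158
150  70,164,210  74,173,214  76,175,217  76,173,215  69,158,199  71,165,204  76,176,217  75,178,219  62,147,187  74,116,162
151  81,167,208  76,177,218  76,177,219  76,173,216  68,159,200  70,163,204  74,173,214  70,169,210  63,138,176 115,146,168
152 114,176,209  77,173,214  75,172,214  75,173,215  70,162,203  66,154,193  62,148,189  55,135,174  54,114,148 114,143,162
153 135,157,173  70,119,149  53,115,151  63,149,191  63,148,189  60,124,160  64,118,150  71,120,149  80,123,
[... 555 characters left out ...]
,180,186 182,194,200 185,197,203 174,185,191 168,178,184 182,192,198 191,202,208
159 181,192,199 193,205,211 192,203,210 181,192,199 186,197,203 186,198,204 186,197,203 179,190,196 182,193,199 189,201,207
160 173,184,192 188,200,208 186,199,208 185,198,206 186,199,208 184,196,203 181,194,202 180,193,202 174,186,197 165,181,197
161 148,169,191 147,172,197 137,166,194 136,165,193 140,167,193 161,177,192 139,160,185  97,133,178  91,129,177  88,127,176
162  86,126,174  84,125,174  80,119,163  78,112,154  87,113,147 123,136,150 116,131,148  89,109,134  90,106,128  96,105,122
163 106,111,121 101,106,116 100,104,112  97,102,109  97,101,107 102,105,108 101,105,109  99,102,107 100,103,106  98,102,105
```

```bash
python3 -c "
from h import *
for u,v in [(204.17,146.6),(204.8,155),(206.4,161.8)]: print('top',g('t18','top',u,v,1,0,0))
c=optics.camera_info('scene');E=np.array(c['extrinsics'])
def proj(gx,gy,z):
    w=np.array([.597,.1457,0])+ex*gx+ey*gy; w[2]=z; q=E[:3,:3].T@(w-E[:3,3]); return (q[0]/q[2]*c['fx']+c['cx'],q[1]/q[2]*c['fy']+c['cy'])
for gx in(.04,.058,.08): print('proj y=-.0445',gx,np.round(proj(gx,-.0445,.055),2))
print(proj(.05,-.0445+.001,.055))
p=np.load('s18.npz')['p'].astype(int)
for r in range(228,241): print(r,' '.join('%3d,%3d,%3d'%tuple(p[r,k]) for k in range(242,258)))
"
```

```text
top [ 0.0773 -0.046 ]
top [ 0.0566 -0.0456]
top [ 0.0397 -0.0479]
proj y=-.0445 0.04 [255.46 230.6 ]
proj y=-.0445 0.058 [250.22 233.68]
proj y=-.0445 0.08 [243.66 237.54]
(np.float64(252.81805149887913), np.float64(232.49623295850415))
228  46, 60, 91  46, 57, 87  44, 55, 84  42, 54, 83  46, 57, 85  48, 59, 81  61, 66, 77  67, 70, 77  70, 72, 78  68, 70, 76  71, 72, 79  73, 74, 80  72, 75, 81  71, 74, 80  72, 74, 81  73, 74, 80
229  50, 67,105  48, 62, 94  47, 58, 87  44, 56, 84  46, 57, 85  52, 60, 84  63, 67, 78  68, 71, 77  70, 72, 77  70, 72, 78  70, 72, 79  72, 75, 81  78, 79, 86  74, 78, 83  73, 75, 81  70, 73, 79
230  60, 84,126  54, 73,110  49, 65, 94  49, 61, 89  46, 57, 85  52, 61, 83  63, 69, 80  68, 70, 77  70, 71, 78  71, 74, 80  77, 80, 87  93, 98,105 103,109,117  95,101,109  75, 78, 84  70, 73, 79
231  63, 89,133  62, 86,128  56, 76,112  50, 66, 98  48, 60, 90  51, 60, 84  62, 68, 79  70, 71, 79  72, 74, 80  77, 82, 88 101,109,115 132,142,151 143,154,164 123,132,140  79, 82, 88  72, 75, 79
232  63, 90,135  62, 88,132  61, 86,127  58, 80,119  52, 70,105  50, 63, 90  58
[... 984 characters left out ...]
,172  77,125,170  72,115,159  64, 94,135  53, 74,110  51, 65, 93  58, 66, 85  65, 70, 81  66, 69, 77  68, 71, 78
238 124,148,173  94,146,192  80,132,177  76,128,172  78,131,174  79,131,175  74,122,167  69,106,152  66, 97,143  63, 91,136  62, 87,129  57, 78,116  52, 69,100  54, 64, 86  61, 66, 81  68, 70, 79
239 108,128,150  80,130,170  77,130,175  76,129,174  77,131,174  77,129,174  74,122,165  66,103,144  65, 96,144  65, 94,140  64, 92,137  62, 89,133  60, 84,125  52, 71,105  54, 66, 92  59, 66, 82
240 128,149,168  82,128,169  76,128,170  78,130,174  77,129,173  77,129,173  78,129,173  74,121,164  68,107,151  64, 93,138  66, 95,141  65, 93,140  63, 91,136  60, 86,128  55, 76,113  54, 67, 95
```

```bash
python3 -c "
from h import *
rel([.6033,.1013,.16],96.55)"
```

```text
shift mm [225.8 160.3  59.5] turn [-0.01 -0.03  0.12] tcp [ 0.4704 -0.1416  0.2195] yaw 96.67 t 22.72 w 0.0878
```

Call:
apply_moves(rows=[[0.03, 0.022, 0, 0, 0, 0, 0], [0.06, 0.044, 0.01, 0, 0, 0, 0], [0.09, 0.065, 0.02, 0, 0, 0, 0], [0.12, 0.086, 0.03, 0, 0, 0, 0], [0.15, 0.107, 0.04, 0, 0, 0, 0], [0.18, 0.128, 0.05, 0, 0, 0, 0], [0.21, 0.15, 0.059, 0, 0, 0, 0], [0.226, 0.16, 0.059, 0, 0, 0, 0]])

```text
clock: 23.38
tcp_pos: [0.6033, 0.1066, 0.1581]
orientation: [-3.139, -0.002, 1.692]
force: [-0.1, 0.1, 0.1]
grip_width: 0.0879
```

Call:
apply_moves(rows=[[0, 0, 0, 0, 0, 0, 0], [0, 0, 0, 0, 0, 0, 0], [0, 0, 0, 0, 0, 0, 0]])

```text
clock: 23.63
tcp_pos: [0.6028, 0.0995, 0.1605]
orientation: [-3.141, 0.001, 1.685]
force: [-0.4, -0.7, 0.5]
grip_width: 0.0881
```

```bash
python3 -c "
from h import *
rel([.6033,.1013,.08],96.55)"
```

```text
shift mm [ 1.8  0.8 80.5] turn [-0.04  0.04  0.02] tcp [0.6028 0.0995 0.1605] yaw 96.57 t 23.63 w 0.0881
```

Call:
apply_moves(rows=[[0.001, 0, 0.025, 0, 0, 0, 0], [0.001, 0, 0.05, 0, 0, 0, 0], [0.001, 0, 0.065, 0, 0, 0, 0], [0.001, 0, 0.075, 0, 0, 0, 0], [0.001, 0, 0.08, 0, 0, 0, 0], [0.001, 0, 0.08, 0, 0, 0, 0], [0.001, 0, 0.08, 0, 0, 0, 0], [0.001, 0, 0.08, 0, 0, 0, 0]])

```text
clock: 24.3
tcp_pos: [0.604, 0.1007, 0.0818]
orientation: [3.14, -0.0, 1.685]
force: [-0.2, 0.8, 1.0]
grip_width: 0.088
```

```bash
python3 -c "
from h import *
rel([.6033,.1013,.08],96.55)"
```

```text
shift mm [ 0.7 -0.6  1.8] turn [ 0.1  -0.01 -0.02] tcp [0.604  0.1007 0.0818] yaw 96.53 t 24.3 w 0.088
```

Close on the thumb piece (about 1.2 s).

Call:
apply_moves(rows=[[0, 0, 0.002, 0, 0, 0, 0.4], [0, -0.001, 0.002, 0, 0, 0, 0.5], [0, -0.001, 0.002, 0, 0, 0, 1], [0, -0.001, 0.002, 0, 0, 0, 1], [0, -0.001, 0.002, 0, 0, 0, 1], [0, -0.001, 0.002, 0, 0, 0, 1], [0, -0.001, 0.002, 0, 0, 0, 1], [0, -0.001, 0.002, 0, 0, 0, 1]])

```text
clock: 24.97
tcp_pos: [0.6022, 0.1007, 0.0786]
orientation: [-3.142, 0.0, 1.685]
force: [-0.3, 0.3, -0.5]
grip_width: 0.0382
```

Call:
apply_moves(rows=[[0, 0, 0, 0, 0, 0, 1], [0, 0, 0, 0, 0, 0, 1], [0, 0, 0, 0, 0, 0, 1], [0, 0, 0, 0, 0, 0, 1], [0, 0, 0, 0, 0, 0, 1], [0, 0, 0, 0, 0, 0, 1]])

```text
clock: 25.47
tcp_pos: [0.6036, 0.1009, 0.0787]
orientation: [3.139, 0.0, 1.685]
force: [5.5, 1.1, -3.2]
grip_width: 0.0301
```

Call:
apply_moves(rows=[[0.0005, 0, 0, 0, 0, 0, 1], [0.001, 0, 0, 0, 0, 0, 1], [0.0015, 0, 0, 0, 0, 0, 1], [0.002, 0, 0, 0, 0, 0, 1], [0.0025, 0, 0, 0, 0, 0, 1], [0.003, 0, 0, 0, 0, 0, 1], [0.003, 0, 0, 0, 0, 0, 1], [0.003, 0, 0, 0, 0, 0, 1]])

```text
clock: 26.13
tcp_pos: [0.6034, 0.1023, 0.0788]
orientation: [3.139, 0.002, 1.684]
force: [5.6, -2.4, -3.6]
grip_width: 0.0298
```

```bash
cat > m.py <<'E'
from h import *
import sys
def meas(tag):
    c=optics.camera_info('scene');E=np.array(c['extrinsics'])
    def proj(gx,gy,z=.055):
        w=np.array([.597,.1457,0])+ex*gx+ey*gy; w[2]=z; q=E[:3,:3].T@(w-E[:3,3]); return np.array((q[0]/q[2]*c['fx']+c['cx'],q[1]/q[2]*c['fy']+c['cy']))
    p=np.load(tag+'.npz')['p'][:,:,1].astype(np.float32)
    ys=np.arange(-.060,-.030,.0005)
    for nm,gxs in (('idx',(.043,.046,.049,.052)),('mark',(.062,.066,.07,.074))):
        pr=np.zeros(len(ys))
        for gx in gxs:
            uv=np.array([proj(gx,y) for y in ys],np.float32)
            pr+=cv2.remap(p,uv[:,0].reshape(-1,1),uv[:,1].reshape(-1,1),cv2.INTER_CUBIC).ravel()/len(gxs)
        print(nm,' '.join(f'{1000*y:.0f}:{v:.0f}' for y,v in list(zip(ys,pr))[::2]))
E
python3 -c "
from m import *
grab('scene','s19');meas('s18');meas('s19')
o=readout.get_obs();print(o['tcp_pos'],o['force'])"
```

```text
idx -60:71 -59:71 -58:71 -57:71 -56:71 -55:72 -54:72 -53:74 -52:79 -51:87 -50:98 -49:111 -48:127 -47:141 -46:151 -45:156 -44:153 -43:144 -42:129 -41:114 -40:98 -39:85 -38:77 -37:73 -36:71 -35:70 -34:70 -33:70 -32:70 -31:70
mark -60:86 -59:86 -58:86 -57:87 -56:87 -55:87 -54:87 -53:86 -52:87 -51:88 -50:89 -49:92 -48:96 -47:103 -46:110 -45:117 -44:123 -43:128 -42:129 -41:128 -40:125 -39:122 -38:119 -37:115 -36:110 -35:104 -34:99 -33:95 -32:91 -31:89
idx -60:69 -59:70 -58:70 -57:71 -56:71 -55:72 -54:72 -53:72 -52:74 -51:78 -50:85 -49:95 -48:108 -47:124 -46:137 -45:148 -44:153 -43:152 -42:143 -41:132 -40:117 -39:101 -38:89 -37:80 -36:74 -35:71 -34:71 -33:71 -32:70 -31:70
mark -60:86 -59:86 -58:86 -57:86 -56:86 -55:86 -54:86 -53:87 -52:87 -51:87 -50:88 -49:90 -48:95 -47:101 -46:109 -45:116 -44:122 -43:126 -42:128 -41:128 -40:126 -39:123 -38:120 -37:115 -36:110 -35:103 -34:98 -33:94 -32:91 -31:90
[0.60336222 0.10227284 0.07872509] [ 6.47289707 -3.64423477 -3.16239581]
```

Call:
apply_moves(rows=[[0.0005, 0, 0, 0, 0, 0, 1], [0.001, 0, 0, 0, 0, 0, 1], [0.0014, 0, 0, 0, 0, 0, 1], [0.0014, 0, 0, 0, 0, 0, 1], [0.0014, 0, 0, 0, 0, 0, 1], [0.0014, 0, 0, 0, 0, 0, 1]])

```text
clock: 26.68
tcp_pos: [0.6032, 0.1036, 0.0788]
orientation: [3.139, 0.002, 1.684]
force: [5.8, -2.2, -4.3]
grip_width: 0.03
```

```bash
python3 -c "
from m import *
grab('scene','s20');meas('s20')
o=readout.get_obs();print(o['tcp_pos'],o['force'])"
```

```text
idx -60:68 -59:68 -58:69 -57:70 -56:70 -55:70 -54:70 -53:70 -52:71 -51:72 -50:75 -49:80 -48:89 -47:101 -46:115 -45:129 -44:141 -43:150 -42:152 -41:149 -40:139 -39:124 -38:108 -37:93 -36:80 -35:73 -34:69 -33:68 -32:69 -31:69
mark -60:85 -59:86 -58:87 -57:87 -56:87 -55:86 -54:86 -53:86 -52:86 -51:87 -50:88 -49:91 -48:96 -47:102 -46:109 -45:116 -44:122 -43:127 -42:129 -41:129 -40:128 -39:125 -38:121 -37:116 -36:110 -35:104 -34:99 -33:95 -32:91 -31:90
[0.60325613 0.10364337 0.07876743] [ 6.7079398  -3.86783734 -3.23147935]
```

Call:
apply_moves(rows=[[0, 0, 0, 0, 0, 0, 0.6], [0, 0, 0, 0, 0, 0, 0.4], [0, 0, 0, 0, 0, 0, 0], [0, 0, 0, 0, 0, 0, 0], [0, 0, 0, 0, 0, 0, 0], [0, 0, 0, 0, 0, 0, 0], [0, 0, 0, 0, 0, 0, 0], [0, 0, -0.01, 0, 0, 0, 0]])

```text
clock: 27.4
tcp_pos: [0.6005, 0.105, 0.0873]
orientation: [-3.139, 0.0, 1.685]
force: [-0.5, 0.5, 0.0]
grip_width: 0.0781
```

Call:
apply_moves(rows=[[0, 0, -0.03, 0, 0, 0, 0], [0, 0, -0.07, 0, 0, 0, 0], [0, 0, -0.11, 0, 0, 0, 0], [-0.03, -0.02, -0.13, 0, 0, 0, 0], [-0.06, -0.05, -0.13, 0, 0, 0, 0], [-0.09, -0.08, -0.13, 0, 0, 0, 0], [-0.12, -0.11, -0.13, 0, 0, 0, 0], [-0.15, -0.14, -0.13, 0, 0, 0, 0]])

```text
clock: 28.07
tcp_pos: [0.4803, -0.0588, 0.2195]
orientation: [3.14, -0.0, 1.685]
force: [-0.4, -0.2, 0.2]
grip_width: 0.0879
```

Call:
apply_moves(rows=[[-0.02, -0.01, 0, 0, 0, 0, 0], [-0.04, -0.015, 0, 0, 0, 0, 0], [-0.05, -0.02, 0, 0, 0, 0, 0], [-0.05, -0.02, 0, 0, 0, 0, 0], [-0.05, -0.02, 0, 0, 0, 0, 0], [-0.05, -0.02, 0, 0, 0, 0, 0]])

```text
clock: 28.57
tcp_pos: [0.468, -0.1081, 0.2186]
orientation: [-3.142, -0.0, 1.687]
force: [-0.5, -0.3, -1.0]
grip_width: 0.0878
```

```bash
python3 -c "
from m import *
grab('scene','s21');grab('top','t21');meas('s21')
crop('t21',175,140,235,200,12,'c40');crop('s21',180,130,300,250,6,'c41')
p=np.load('t21.npz')['p'].astype(int)
for r in (146,147,154,155,161,162): print(r,' '.join('%3d,%3d'%tuple(p[r,c][:2]) for c in range(201,211)))
o=readout.get_obs();print(o['tcp_pos'],o['force'],o['joint_velocities'].round(3))"
```

```text
idx -60:70 -59:71 -58:71 -57:71 -56:71 -55:71 -54:71 -53:72 -52:72 -51:73 -50:76 -49:81 -48:90 -47:102 -46:116 -45:130 -44:142 -43:152 -42:154 -41:150 -40:140 -39:124 -38:107 -37:92 -36:81 -35:74 -34:72 -33:72 -32:72 -31:72
mark -60:85 -59:85 -58:86 -57:86 -56:87 -55:87 -54:87 -53:87 -52:87 -51:88 -50:89 -49:91 -48:95 -47:101 -46:109 -45:116 -44:123 -43:128 -42:130 -41:130 -40:128 -39:125 -38:122 -37:117 -36:111 -35:104 -34:99 -33:94 -32:91 -31:89
146  32, 36  31, 35  33, 45  37, 63  34, 54  30, 35  30, 34  31, 36  32, 37  31, 37
147  31, 37  32, 42  42, 77  54,117  44, 97  33, 51  33, 44  34, 51  31, 45  31, 36
154 168,184 126,151 109,139 102,153  85,151 111,150 129,155 140,164 148,170 162,181
155 190,202 181,195 183,196 170,190 144,173 172,188 188,199 190,201 191,203 191,203
161 147,169 146,171 137,166 156,177 170,184 145,165 105,139  93,131  90,128  88,127
162  87,126  83,124  84,119 118,139 136,149 113,129  84,109  85,105  90,105  95,105
[ 0.4679003  -0.10802624  0.21847832] [ 0.87156353  0.2877942  -0.29130878] [ 0.002  0.002  0.007  0.002  0.001 -0.002  0.006]
```

View pics/c40.png

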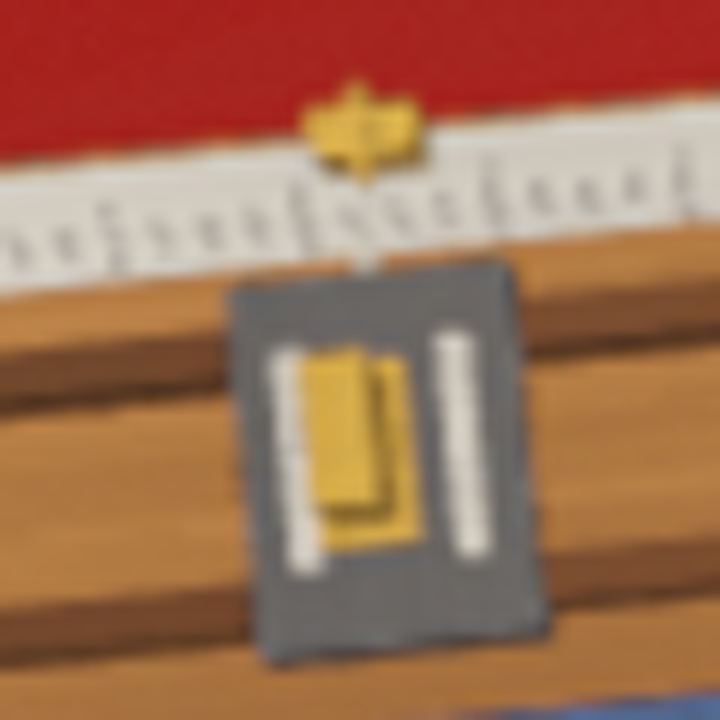

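View pics/c41.png

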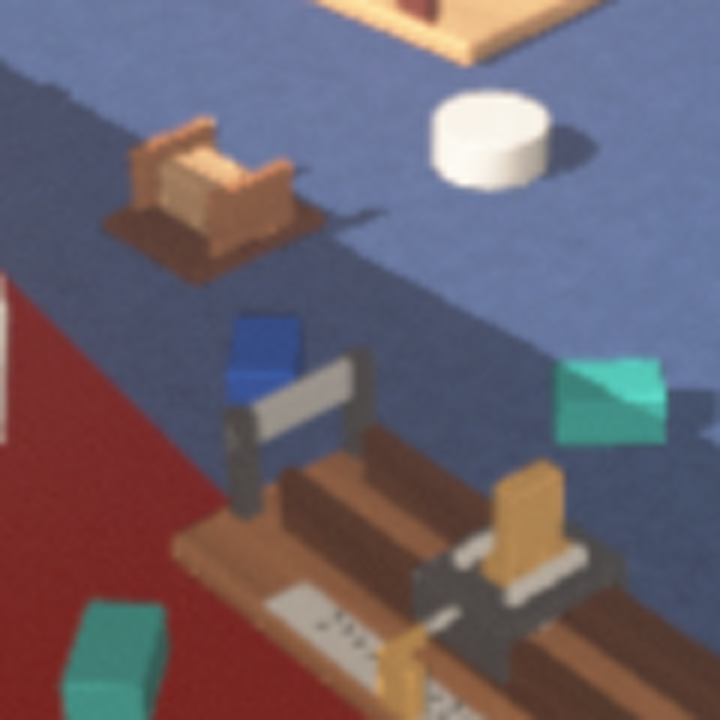

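```bash
python3 -c "
from h import *
print(order.hand_in())"
```

```text
the job is handed in; nothing more can be done
None
```

The job is handed in, after about 29 s of the 66 s allowed. No verdict is reported back, so what follows rests on my last camera and force checks.

**Block:** I lifted the wooden block out of the trough by its ends and set it down at the free spot on the bench. I then picked it up again by its long sides and lowered it into the rest. I let go only after about 9 N of floor contact. In the pictures it lies flat, lengthwise and centred between the end plates.

**Stop:** I drew it back by the thumb piece to about 24 mm short of the mark, then pushed it up away from the cutter. A check after the first release put it about 2 mm short, so I gripped again and pushed it roughly 2.5–3 mm further in the same direction.

**Last checks:**
- **Index against the mark:** the two cameras differ slightly. The scene camera shows the index level to within about 0.5 mm, and the top camera shows it up to about 1 mm past. Both are inside the 3 mm limit.
- **Thumb piece:** it rests against the rib away from the cutter, with the gap on the cutter side.
- **Robot:** the gripper is open and clear, touching nothing.
- **Ashtray, paste pot and tin:** none had visibly moved in the pictures.

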